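Put the cooled toffee slices on the cake stand and cover them

ROBOT

A 6-joint arm with a two-finger parallel gripper is mounted at the origin on a cart in front of the work surface, level with it; the furniture and walls round the work are solid. World frame = base frame: x ahead of the robot, y to its left, z up, the work surface at z = 0. Lengths are in m, angles in rad, forces in N, time in s.
With the tool pointing down it reaches from about 0.375 to 0.975 m from the base axis. Payload 3.8 kg.
Tool frame: the origin (TCP) lies on the mounting face of the last link; the fingertips stand 173 mm ahead of it and the grasp point (between the pads) lies 155 mm ahead of it (bot.hold_point_z is the distance from the TCP to the grasp point, in m); z points along the fingers, y is the line along which they close (so a half turn about z gives the same grasp; the last joint's range is limited). The gripper opens to 85 mm and grips with 20 to 120 N. Pads are 22 mm wide; open, the fingers measure 114 mm over their backs; the gripper's body (76 mm by 85 mm) begins 54 mm behind the grasp point. The pads swing forward as they close: fully open they stand 13 mm farther back than shut.
Start: joints at [1.245, 0.264, 1.604, -0, 1.274, -0.037], TCP at [0.192, 0.647, 0.405] pointing down, gripper open.
Joint ranges: [-2.63, 2.63], [-0.94, 2.18], [0.31, 2.57], [-1.31, 4.45], [0, 2.66], [-2.55, 2.55]. Speed limits (rad/s): [2.57, 2.57, 3.14, 3.14, 3.14, 3.14].

INTERFACE

Orientations are given as a rotation vector (axis times angle).
In Python, from workcell import bot, optics gives the robot as it stands.
- The arm moves only by the shell command python3 -m jog 'ROWS' [OPENING] [FORCE]. ROWS is JSON, a list of rows, each an object of numbers: "dx", "dy", "dz": the shift along the tool's x, y, z in mm; "ax", "ay", "az": the turn, a rotation vector about the tool's x, y, z in degrees. A call has 1 to 20 rows; each row shifts and turns the commanded pose from where the row before left it, along the tool's axes as they then stand; what a row does not reach is not made up. A row lasts 1/12 s, in which the tool goes at most 41.7 mm and 7.16 degrees, less where a joint would pass 70% of its speed; a pose out of reach is approached as far as the arm can. A call with a gripper value outside its range is refused whole. OPENING is the opening, from 0 (shut) to 1 (fully open), set as the call begins (- or left out, the last holds). The fingers move at their own pace and stop on an object; FORCE is the grip in N (left out, the last holds). Time passes only in rows, so rows that do not move let the fingers close. It gives the time, the measured TCP pose, the force, the opening and the grip force at its end, in the units of the state.
- bot.read_state(): the state, without advancing time (a new reading comes with each control period).
- optics.read_camera(name): name is "scene" or "top" or "wrist"; returns a dict with "img" (480x640x3 uint8, red, green, blue), "vertical_fov" (degrees; the focal length in pixels is half the picture's height over the tangent of half this angle, whatever the lens; pixels are square), "cx", "cy" (the principal point, pixels), "R" (3x3) and "t" (3): a world point X has camera coordinates R X + t; the wrist camera has in their place "tool_from_camera" (4x4, takes a point from camera to tool coordinates, whose origin is the TCP and whose axes are the flange's). Camera axes: x right, y down, z forward; pixel columns grow to the right and rows downward; lengths in m; the calibration is good to about 2 mm. A picture is of the moment at which its call begins: read the wrist's pose just before it. There is no depth.
- bot.finish_job(): hands the job in; it is judged then, once.
The state is a dict: "time": time; "q": joint angles; "joint_vel": joint speeds; "joint_torque": joint torques, N m; "tool_pos": TCP position; "tcp_rot": TCP orientation; "wrist_force": force on the tool from outside, world axes, zero at the start; "torque": the same for the moment, N m; "width": opening from 0.0 (shut) to 1.0 (fully open); "grip_force": force on a finger pad.
Only numpy, scipy, OpenCV 4.12 (cv2) and the standard library are available. Lean on these libraries where they do the work, as an engineer would, in place of code of your own. Each camera call takes 0.05 s, during which the arm holds its last target. There are 200 camera calls.

TASK

The cake has cooled: move the three toffee slices one by one from the cooling rack to the cake stand, upright on the plate and not touching one another, and then cover them with the glass dome, set down gently and centred on the stand's plate, its rim flat all round and the glass clear of the cake. The dark chocolate slice is for my tea, so leave it where it is on the rack, and do not disturb the honey jar, the mug or the timer.

Things in the scene. Friction and masses are not known exactly. Their poses are not given: they have to be found in the camera images.
- slice_1: toffee loaf-cake slice: a pale golden-brown block, rough toffee pieces on top, 41 mm wide along its x axis (the two cut sides to grip) and 53 mm long along its y axis, 50 mm high, about 90 g, rigid. Origin: centre of its underside; z up. Starts on the cooling rack; the slices' places on the rack change
- slice_2: toffee loaf-cake slice: a pale golden-brown block, rough toffee pieces on top, 45 mm wide along its y axis (the two cut sides to grip) and 59 mm long along its x axis, 54 mm high, about 90 g, rigid. Origin: centre of its underside; z up. Starts on the cooling rack; the slices' places on the rack change
- slice_3: toffee loaf-cake slice: a pale golden-brown block, rough toffee pieces on top, 45 mm wide along its y axis (the two cut sides to grip) and 59 mm long along its x axis, 54 mm high, about 90 g, rigid. Origin: centre of its underside; z up. Starts on the cooling rack; the slices' places on the rack change. Same make as slice_2
- chocolate_slice: the one chocolate slice: a dark brown, crumb-topped block, the largest on the rack, 63 mm (x) by 47 mm (y), 60 mm high. Origin: centre of its underside. It stays on the rack where it is
- cooling_rack: chromed wire cooling rack, 380 mm (x) by 220 mm (y), 9 mm high, fixed on the left pan support of the gas hob (on the robot's right). Origin: centre of its underside, 52 mm above the worktop. The slices stand on its top, 9 mm above the origin, on the half near the robot: about 110 mm apart across it (y) and 100 mm along it (x), turned up to 0.25 rad from its axes
- cake_stand: white ceramic cake stand, loose, about 0.9 kg: round plate of 295 mm on a foot of 135 mm. Origin: centre of the foot's underside; z up. The plate's flat, 266 mm across, lies 86 mm above the origin (things on it rest with their underside there); a thin edge outside rises to 91 mm. Stands ahead of the robot, left or right of the dome, on steel trivet rods let into the worktop, their tops at z = 5 mm
- cake_dome: clear glass cake dome, open below, standing rim-down on the same rods beside the stand: 259 mm across, 182 mm high, about 0.55 kg. Origin: centre of the rim's plane, at the bottom; z up. Ball knob on top, 45 mm across, 137 to 182 mm above the origin: grip it from above with its middle at 160 mm. Inside, things up to 60 mm high have room out to 108 mm from its axis
- honey_jar: glass honey jar with a red lid, 65 mm across, 100 mm high, at the back of the worktop under the wall cabinets (their front at x = 0.61 m, their lower edge at z = 0.47 m); leave it. Origin: centre of its underside
- mug_b: white mug with blue dots, 92 mm by 127 mm over the handle, 93 mm high, on the left; leave it. Origin: centre of its footprint, on the underside
- timer: round wind-up kitchen timer, white below and red above, 64 mm across, 43 mm high, on the left; leave it. Origin: centre of its underside

How it is judged:
On the way:
1. all three toffee slices stand upright on the plate of the cake stand (horizontal distance between each of slice_1, slice_2, slice_3 and cake_stand below 0.085 m and z of slice_1 in the frame of cake_stand between 0.08 and 0.092 m and angle between each of slice_1, slice_2, slice_3's own z axis and vertical below 0.12 rad and z of slice_2 in the frame of cake_stand between 0.08 and 0.092 m and z of slice_3 in the frame of cake_stand between 0.08 and 0.092 m), for 0.2 s.
At the end, for the whole second after the job is handed in: Toffee slices upright on the plate, each centre within 85 mm of its centre, touching neither each other nor the dome; dome over them, within 12 mm of the stand's axis, level (0.035 rad), its rim down on the plate (4 mm); chocolate slice upright on the rack within 20 mm of its start; all at rest (all of step 1 and linear speed of each of slice_1, slice_2, slice_3, cake_dome below 0.02 m/s and contact force between slice_1 and slice_2 below 0.05 N and contact force between each of slice_1, slice_2, slice_3 and cake_dome below 0.05 N and contact force between slice_2 and slice_3 below 0.05 N and contact force between slice_3 and slice_1 below 0.05 N and horizontal distance between cake_dome and cake_stand below 0.012 m and z of cake_dome in the frame of cake_stand between 0.082 and 0.09 m and angle between each of cake_dome, cake_stand's own z axis and vertical below 0.035 rad and z of chocolate_slice in the frame of cooling_rack above 0.005 m and distance of chocolate_slice from where it was at the start of the episode below 0.02 m and angle between chocolate_slice's own z axis and vertical below 0.12 rad).
It fails at once if the chocolate slice is shifted by more than 20 mm (distance of chocolate_slice from where it was at the start of the episode above 0.02 m).
It fails at once if the honey jar, mug or timer is shifted by more than 20 mm (distance of any of honey_jar, mug_b, timer from where it was at the start of the episode above 0.02 m).
It fails at once if the glass dome strikes the stand or the slices hard (over 60 N) (contact force between cake_dome and cake_stand above 60 N or contact force between cake_dome and slice_1 above 60 N or contact force between cake_dome and slice_2 above 60 N or contact force between cake_dome and slice_3 above 60 N).
It fails at once if the glass dome is tipped by more than 0.5 rad (angle between cake_dome's own z axis and vertical above 0.5 rad).
It also fails if it takes over 131 s, if anything falls off the work surface, if the arm or the gripper's body presses on something with over 40 N, if the wrist force passes 120 N, or if a joint passes its speed limit or range.

## Working session

There is one attempt and no reset: what is moved stays moved. The work goes in short steps, Python scripts to look and compute and a shell command to move; the robot and the scene stay as the last step left them, time stands still between calls to the robot, and variables do not carry over. Pictures are saved under pics/ and viewed, at most 14 in all, crops included, and the job is handed in when it is done.

```bash
ls; mkdir -p pics; python3 - <<'E'
from workcell import bot, optics
import cv2, numpy as np, pickle
s=bot.read_state(); print(s, bot.hold_point_z)
for n in ['scene','top']:
    c=optics.read_camera(n); pickle.dump(c,open(n+'.pkl','wb'))
    cv2.imwrite(f'pics/{n}0.png',c['img'][:,:,::-1]); print(n,c['vertical_fov'],c['cx'],c['cy'],c['R'],c['t'], [k for k in c])
E
```

```text
pics
{'time': 0.0, 'q': array([ 1.24509897e+00,  2.64765064e-01,  1.60538529e+00,  2.28375438e-05,
        1.27368331e+00, -3.68641868e-02]), 'joint_vel': array([-0.0005918 , -0.00100851, -0.0009925 ,  0.0002117 ,  0.00070493,
       -0.00014847]), 'joint_torque': array([-2.77370797e-03, -5.15102041e+01, -3.67313468e+01, -4.92916533e-04,
        1.30891905e-02,  4.38020052e-06]), 'tool_pos': array([0.19212811, 0.64672191, 0.40334746]), 'tcp_rot': array([-0.45207158, -3.10846432,  0.00345584]), 'wrist_force': array([ 0.01485152, -0.41725098,  0.18728887]), 'torque': array([-0.02698403, -0.00393815,  0.01147713]), 'grip_force': 0.0, 'width': 1.0001556255820785} 0.1547
scene 48.827272485487214 321.1445397163915 227.29228947186704 [[ 0.87814959 -0.47816131  0.01466495]
 [-0.1922375  -0.380786   -0.90445938]
 [ 0.43806168  0.79143148 -0.4263076 ]] [-0.52565546  0.16612896  1.45584809] ['img', 'vertical_fov', 'cx', 'cy', 'R', 't']
top 56.650662200358575 313.1240048886982 241.19232181960305 [[ 0.07839071 -0.99692177 -0.00137267]
 [-0.97558571 -0.0764295  -0.20589089]
 [ 0.2051522   0.01747909 -0.97857399]] [-0.03349991  0.59006573  1.22260693] ['img', 'vertical_fov', 'cx', 'cy', 'R', 't']
```

View pics/scene0.png

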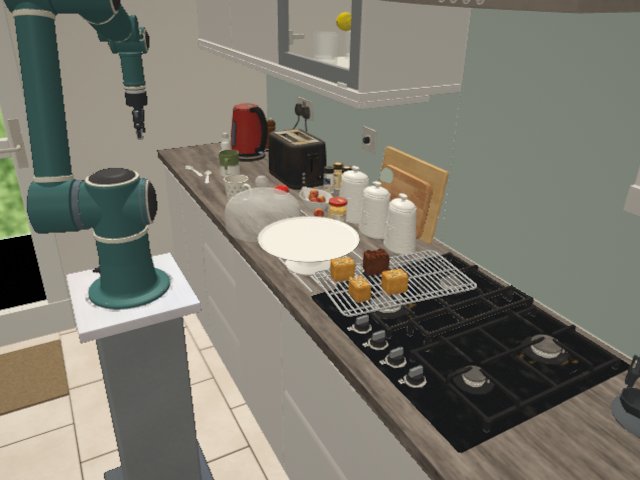

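View pics/top0.png

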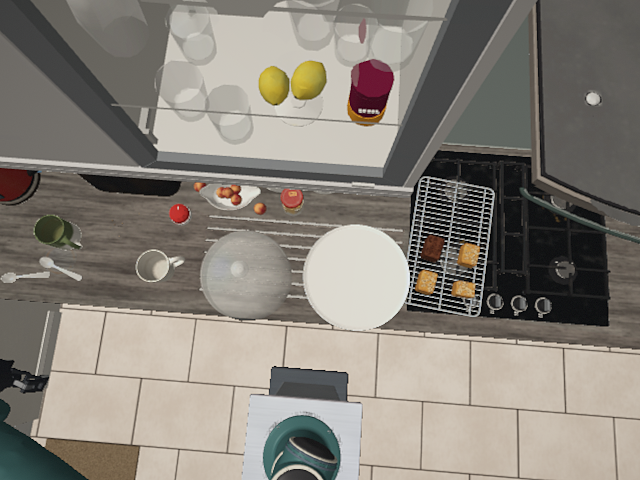

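The scene view shows the rack's slices at (343,268), (359,289) and (395,281), with the chocolate at (375,262). In the top view the toffee slices are at (468,255), (427,282) and (463,290), the chocolate at (432,248), the stand's plate at about (356,277), and the dome at (245,275) with its knob at (237,268).

```bash
cat > h.py <<'E'
import numpy as np, cv2, pickle
from scipy.optimize import minimize
from scipy.spatial.transform import Rotation as Ro
def K(c):
    f=240/np.tan(np.radians(c['vertical_fov'])/2); return np.array([[f,0,c['cx']],[0,f,c['cy']],[0,0,1]])
def proj(c,P):
    p=(np.asarray(P)@c['R'].T+c['t'])@K(c).T; return p[:,:2]/p[:,2:]
def back(c,uv,z):
    d=c['R'].T@np.linalg.inv(K(c))@[uv[0],uv[1],1]; o=-c['R'].T@c['t']; return o+d*(z-o[2])/d[2]
def wrist(optics,bot):
    s=bot.read_state(); c=optics.read_camera('wrist'); T=np.eye(4)
    T[:3,:3]=Ro.from_rotvec(s['tcp_rot']).as_matrix(); T[:3,3]=s['tool_pos']
    M=np.linalg.inv(T@np.array(c['tool_from_camera'])); c['R'],c['t']=M[:3,:3],M[:3,3]; return c
def box(x,y,yaw,w,z0):  # 8 corners
    P=np.array([[a,b,h] for a in(-.5,.5) for b in(-.5,.5) for h in(0,1)])*w
    return P@Ro.from_euler('z',yaw).as_matrix().T+[x,y,z0]
def fit(views,w,z0,p0):
    """views: (cam,mask); fits x,y,yaw of a box by silhouette overlap"""
    def cost(p):
        e=0
        for c,m in views:
            s=4; q=proj(c,box(*p,w,z0)); im=np.zeros(m.shape,np.uint8)
            h=cv2.convexHull(np.float32(q)); cv2.fillConvexPoly(im,np.int32(np.round(h*16)),255,cv2.LINE_AA,4)
            i=im/255.; e+=1-np.minimum(i,m).sum()/np.maximum(i,m).sum()
        return e/len(views)
    best=min((minimize(cost,np.add(p0,[0,0,d]),method='Nelder-Mead',options=dict(initial_simplex=np.add(p0,[0,0,d])+np.array([[0,0,0],[.012,0,0],[0,.012,0],[0,0,.15]]),xatol=1e-4,fatol=1e-4)) for d in(-.15,.15)),key=lambda r:r.fun)
    return best.x,best.fun
def go(s,pos,closing=None):
    """tool-frame shift (mm) and turn (deg, tool z) to reach grasp-point pos with the closing line at yaw"""
    R=Ro.from_rotvec(s['tcp_rot']).as_matrix(); g=s['tool_pos']+R[:,2]*.1547
    d=np.array(pos)-g; out='grasp %s  shift mm %s'%(np.round(g,4),np.round(R.T@d*1000,1))
    cur=np.arctan2(R[1,1],R[0,1]); out+=' closing %.3f tilt %.4f'%(cur,np.arccos(-R[2,2]))
    if closing is not None:
        a=(closing-cur+np.pi/2)%np.pi-np.pi/2; out+=' az %.1f'%np.degrees(-a)
        R2=R@Ro.from_rotvec([0,0,-a]).as_matrix(); out+=' shift after turn %s'%np.round(R2.T@d*1000,1)
    return out
def toffee(c):
    h=cv2.cvtColor(c['img'],cv2.COLOR_RGB2HSV); return cv2.inRange(h,(8,90,110),(28,255,255))
E
python3 - <<'E'
from h import *
sc,tp=[pickle.load(open(n+'.pkl','rb')) for n in('scene','top')]
def blob(c,m,uv):
    n,l,st,ce=cv2.connectedComponentsWithStats(m); k=np.argmin([np.hypot(*(ce[i]-uv))+(1e3 if st[i,4]<60 else 0) for i in range(1,n)])+1
    return (c,(l==k).astype(float)),st[k],ce[k]
for name,u1,u2 in(('A',(468,255),(395,281)),('B',(427,282),(343,268)),('C',(463,290),(359,289))):
    v1,s1,c1=blob(tp,toffee(tp),u1); v2,s2,c2=blob(sc,toffee(sc),u2); p=back(tp,c1,.095)
    print(name,s1,s2,p.round(3))
    for w in((.059,.045,.054),(.041,.053,.050)): print('   ',w,fit([v1,v2],w,.061,[p[0],p[1],0]))
print('choc',back(tp,(432,248),.1))
g=cv2.cvtColor(tp['img'],cv2.COLOR_RGB2HSV); m=cv2.inRange(g,(0,0,190),(180,40,255))
n,l,st,ce=cv2.connectedComponentsWithStats(m); k=l[277,356]; print('plate',st[k],ce[k],back(tp,ce[k],.096))
x,y,w,h,_=st[k]; print([back(tp,q,.096).round(3) for q in((x,y+h/2),(x+w,y+h/2),(x+w/2,y),(x+w/2,y+h))])
print('knob',back(tp,(237,268),.165), 'rack', [back(tp,q,.061).round(3) for q in((421,178),(494,187),(407,306),(483,315))])
print('timer,jar,mug',back(tp,(179,213),.02),back(tp,(292,199),.1),back(tp,(155,265),.05))
E
```

```text
A [457 243  23  25 401] [381 268  28  27 596] [ 0.58  -0.422  0.095]
    (0.059, 0.045, 0.054) (array([ 0.57866854, -0.42056716, -0.56386674]), np.float64(0.2687705243566001))
    (0.041, 0.053, 0.05) (array([ 0.58136623, -0.41888292, -0.00731107]), np.float64(0.23701045561967843))
B [415 270  23  24 383] [330 257  41  46 998] [ 0.496 -0.307  0.095]
    (0.059, 0.045, 0.054) (array([ 0.4937405 , -0.30719037, -0.44610552]), np.float64(0.39968596365800424))
    (0.041, 0.053, 0.05) (array([ 0.49658274, -0.30819029,  0.09413569]), np.float64(0.40271781494577874))
C [452 281  24  17 329] [330 257  41  46 998] [ 0.483 -0.409  0.095]
    (0.059, 0.045, 0.054) (array([ 0.4723096 , -0.40849646, -0.07472485]), np.float64(0.5306934336748383))
    (0.041, 0.053, 0.05) (array([ 0.4815589 , -0.40650462,  0.00082425]), np.float64(0.44418305643171274))
choc [ 0.589324   -0.31949981  0.1       ]
plate [ 303  225  121  111 9058] [356.88860676 278.43144182] [ 0.48850644 -0.1162832   0.096     ]
[array([0.471, 0.031, 0.096]), array([ 0.497, -0.301,  0.096]), array([ 0.641, -0.126,  0.096]), array([ 0.335, -0.143,  0.096])]
knob [0.4822435  0.20364658 0.165     ] rack [array([ 0.807, -0.292,  0.061]), array([ 0.796, -0.508,  0.061]), array([ 0.427, -0.264,  0.061]), array([ 0.418, -0.476,  0.061])]
timer,jar,mug [0.65465718 0.42417564 0.02      ] [0.70066925 0.08178862 0.1       ] [0.48788553 0.46131432 0.05      ]
```

```bash
python3 -m jog '[{"az":6.7},{"az":6.7},{"az":6.7},{"az":6.7},{"az":6.7},{"az":6.7},{"az":6.7},{"az":6.7},{"az":6.7},{"az":6.7},{"az":6.7}]' 1
python3 -m jog '[{"dx":-34,"dy":20},{"dx":-34,"dy":20},{"dx":-34,"dy":20},{"dx":-34,"dy":20},{"dx":-34,"dy":20},{"dx":-34,"dy":20},{"dx":-34,"dy":20},{"dx":-34,"dy":20},{"dx":-34,"dy":20},{"dx":-34,"dy":20},{"dx":-34,"dy":20},{"dx":-34,"dy":20},{"dx":-34,"dy":20}]'
python3 -m jog '[{"dx":-40},{"dx":-40},{"dx":-40},{"dx":-40},{"dx":-40},{"dx":-40},{"dx":-40},{"dx":-40},{"dx":-40},{"dx":-40},{"dx":-40},{"dx":-40},{"dx":-40},{"dx":-20},{},{}]'
python3 - <<'E'
from workcell import bot, optics
from h import *
c=wrist(optics,bot); pickle.dump(c,open('w1.pkl','wb')); cv2.imwrite('pics/w1.png',c['img'][:,:,::-1])
print('cam at',-c['R'].T@c['t'], bot.read_state()['q'])
for p in((.58,-.42,.115),(.495,-.307,.115),(.48,-.408,.11)): print(proj(c,[p]))
E
```

```text
cam at [0.1149373  0.66971337 0.37150757] [ 1.24508327e+00  2.64595272e-01  1.60506160e+00  2.08592611e-06
  1.27370358e+00 -3.69130802e-02]
[[-380.15416292  731.27352218]]
[[-366.35957545  681.05990981]]
[[-433.86287319  681.5943929 ]]invalid input
invalid input
invalid input
```

View pics/w1.png

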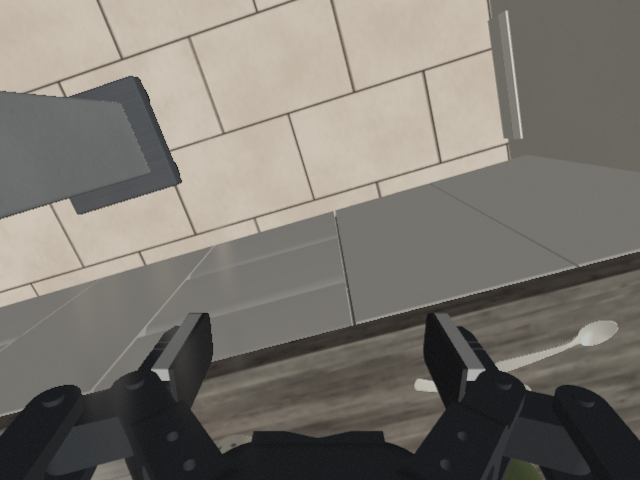

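The picture still shows the floor and counter edge, because all the jog calls were refused. I'll test one row with all six keys.

```bash
python3 -m jog '[{"dx":0,"dy":0,"dz":0,"ax":0,"ay":0,"az":6.7}]'; python3 -m jog '[{"dx":0,"dy":0,"dz":0,"ax":0,"ay":0,"az":6.7}]' 1 40; python3 -m jog --help
```

```text
time: 0.23
tool_pos: [0.1922, 0.6469, 0.4039]
tcp_rot: [-0.634, -3.077, 0.002]
wrist_force: [0.3, -0.8, 0.6]
width: 1.001
grip_force: 0.0
time: 0.32
tool_pos: [0.1922, 0.6469, 0.404]
tcp_rot: [-0.82, -3.033, 0.002]
wrist_force: [0.1, 0.5, -0.8]
width: 0.998
grip_force: 0.0invalid input: not JSON, or not a number
```

```bash
python3 -m jog '[{"dx":0,"dy":0,"dz":0,"ax":0,"ay":0,"az":6.7},{"dx":0,"dy":0,"dz":0,"ax":0,"ay":0,"az":6.7},{"dx":0,"dy":0,"dz":0,"ax":0,"ay":0,"az":6.7},{"dx":0,"dy":0,"dz":0,"ax":0,"ay":0,"az":6.7},{"dx":0,"dy":0,"dz":0,"ax":0,"ay":0,"az":6.7},{"dx":0,"dy":0,"dz":0,"ax":0,"ay":0,"az":6.7},{"dx":0,"dy":0,"dz":0,"ax":0,"ay":0,"az":6.7},{"dx":0,"dy":0,"dz":0,"ax":0,"ay":0,"az":6.7},{"dx":0,"dy":0,"dz":0,"ax":0,"ay":0,"az":6.2}]' 1
python3 -m jog '[{"dx":-34,"dy":20,"dz":0,"ax":0,"ay":0,"az":0},{"dx":-34,"dy":20,"dz":0,"ax":0,"ay":0,"az":0},{"dx":-34,"dy":20,"dz":0,"ax":0,"ay":0,"az":0},{"dx":-34,"dy":20,"dz":0,"ax":0,"ay":0,"az":0},{"dx":-34,"dy":20,"dz":0,"ax":0,"ay":0,"az":0},{"dx":-34,"dy":20,"dz":0,"ax":0,"ay":0,"az":0},{"dx":-34,"dy":20,"dz":0,"ax":0,"ay":0,"az":0},{"dx":-34,"dy":20,"dz":0,"ax":0,"ay":0,"az":0},{"dx":-34,"dy":20,"dz":0,"ax":0,"ay":0,"az":0},{"dx":-34,"dy":20,"dz":0,"ax":0,"ay":0,"az":0},{"dx":-34,"dy":20,"dz":0,"ax":0,"ay":0,"az":0},{"dx":-34,"dy":20,"dz":0,"ax":0,"ay":0,"az":0},{"dx":-34,"dy":20,"dz":0,"ax":0,"ay":0,"az":0}]'
python3 -m jog '[{"dx":-40,"dy":0,"dz":0,"ax":0,"ay":0,"az":0},{"dx":-40,"dy":0,"dz":0,"ax":0,"ay":0,"az":0},{"dx":-40,"dy":0,"dz":0,"ax":0,"ay":0,"az":0},{"dx":-40,"dy":0,"dz":0,"ax":0,"ay":0,"az":0},{"dx":-40,"dy":0,"dz":0,"ax":0,"ay":0,"az":0},{"dx":-40,"dy":0,"dz":0,"ax":0,"ay":0,"az":0},{"dx":-40,"dy":0,"dz":0,"ax":0,"ay":0,"az":0},{"dx":-40,"dy":0,"dz":0,"ax":0,"ay":0,"az":0},{"dx":-40,"dy":0,"dz":0,"ax":0,"ay":0,"az":0},{"dx":-40,"dy":0,"dz":0,"ax":0,"ay":0,"az":0},{"dx":-40,"dy":0,"dz":0,"ax":0,"ay":0,"az":0},{"dx":-40,"dy":0,"dz":0,"ax":0,"ay":0,"az":0},{"dx":-40,"dy":0,"dz":0,"ax":0,"ay":0,"az":0},{"dx":-20,"dy":0,"dz":0,"ax":0,"ay":0,"az":0},{"dx":0,"dy":0,"dz":0,"ax":0,"ay":0,"az":0},{"dx":0,"dy":0,"dz":0,"ax":0,"ay":0,"az":0}]'
python3 - <<'E'
from workcell import bot, optics
from h import *
c=wrist(optics,bot); pickle.dump(c,open('w2.pkl','wb')); cv2.imwrite('pics/w2.png',c['img'][:,:,::-1])
print('cam at',-c['R'].T@c['t'], bot.read_state()['q'])
for p in((.58,-.42,.115),(.495,-.307,.115),(.48,-.408,.11)): print(proj(c,[p]))
E
```

```text
time: 1.07
tool_pos: [0.1922, 0.6469, 0.4041]
tcp_rot: [2.223, 2.22, -0.001]
wrist_force: [0.2, -0.1, 0.1]
width: 1.001
grip_force: 0.0
time: 2.15
tool_pos: [0.4545, 0.2043, 0.4046]
tcp_rot: [2.216, 2.226, 0.0]
wrist_force: [0.4, 0.8, 0.6]
width: 0.999
grip_force: 0.0
time: 3.48
tool_pos: [0.4562, -0.3348, 0.404]
tcp_rot: [-2.218, -2.222, -0.0]
wrist_force: [-0.3, -0.4, 0.6]
width: 1.002
grip_force: 0.0
cam at [ 0.45571304 -0.25430815  0.37213332] [-6.75690088e-01  5.81706472e-02  1.84220982e+00  6.20150034e-04
  1.24286506e+00 -6.79236026e-01]
[[473.11803009 339.86957495]]
[[373.99291407 200.51415028]]
[[348.21579218 323.05681638]]
```

View pics/w2.png

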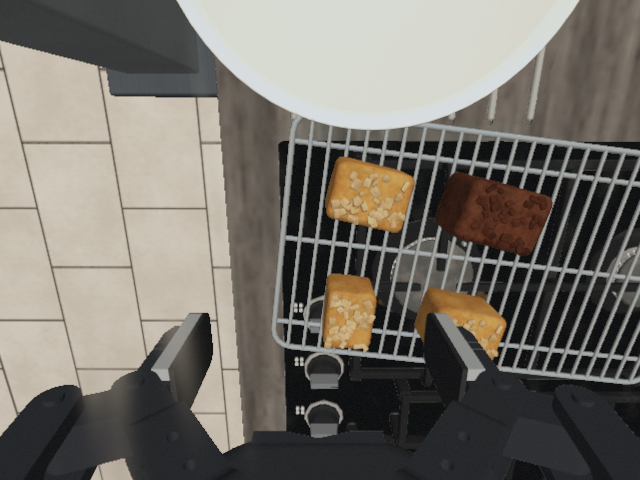

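The wrist picture shows slice B (59x45) at about (370,195), the smallest, slice_1, at (350,312), slice A at (462,322) partly behind a finger, and the chocolate at (497,215). I'll shift 80 mm to see all of A.

```bash
python3 -m jog '[{"dx":-40,"dy":0,"dz":0,"ax":0,"ay":0,"az":0},{"dx":-40,"dy":0,"dz":0,"ax":0,"ay":0,"az":0},{"dx":0,"dy":0,"dz":0,"ax":0,"ay":0,"az":0},{"dx":0,"dy":0,"dz":0,"ax":0,"ay":0,"az":0}]'
python3 - <<'E'
from workcell import bot, optics
from h import *
c=wrist(optics,bot); pickle.dump(c,open('w3.pkl','wb')); cv2.imwrite('pics/w3.png',c['img'][:,:,::-1])
w2=pickle.load(open('w2.pkl','rb'))
def blob(c,p):
    m=cv2.cvtColor(c['img'],cv2.COLOR_RGB2HSV); m=cv2.inRange(m,(8,50,90),(30,255,255))
    m=cv2.morphologyEx(m,cv2.MORPH_CLOSE,np.ones((7,7))); m=cv2.morphologyEx(m,cv2.MORPH_OPEN,np.ones((5,5)))
    u=proj(c,[p])[0]; n,l,st,ce=cv2.connectedComponentsWithStats(m)
    k=np.argmin([np.hypot(*(ce[i]-u))+(1e3 if st[i,4]<900 else 0) for i in range(1,n)])+1
    print(st[k],ce[k].round()); return (c,(l==k).astype(float))
L=(.059,.045,.054);S=(.041,.053,.050)
for n,w,p,cs in(('A',L,(.58,-.42,.09),[c]),('B',L,(.495,-.307,.09),[w2]),('B',L,(.495,-.307,.09),[c]),('C',S,(.48,-.408,.09),[w2]),('C',S,(.48,-.408,.09),[c])):
    print(n,fit([blob(k,p) for k in cs],w,.061,[p[0],p[1],0]))
E
```

```text
time: 3.87
tool_pos: [0.4571, -0.4138, 0.4043]
tcp_rot: [-2.217, -2.225, -0.001]
wrist_force: [-0.1, 0.3, 0.2]
width: 1.006
grip_force: 0.0
[ 421  202  101   76 5572] [470. 240.]
A (array([ 0.57623033, -0.42041506, -0.34948323]), np.float64(0.17019142487750494))
[ 326  157   89   76 5009] [369. 194.]
B (array([ 0.49168914, -0.30491093, -0.35577902]), np.float64(0.178039679457079))
[ 325   36   98   87 6458] [373.  80.]
B (array([ 0.49187478, -0.30901812, -0.21761107]), np.float64(0.13325923812151264))
[ 322  274   54   76 3608] [348. 312.]
C (array([ 0.47987407, -0.41014037,  0.01775293]), np.float64(0.17704873925462883))
[ 322  185   59   77 3963] [350. 224.]
C (array([ 0.48057849, -0.41033616,  0.00318315]), np.float64(0.15231279253135022))
```

```bash
python3 - <<'E'
from h import *
c=pickle.load(open('w3.pkl','rb')); im=c['img'][:,:,::-1].copy()
L=(.059,.045,.054);S=(.041,.053,.050)
for p,w in(((.5762,-.4204,-.349),L),((.4919,-.309,-.218),L),((.4802,-.4102,.01),S)):
    q=np.int32(proj(c,box(*p,w,.061)).round())
    for a,b in((0,2),(2,6),(6,4),(4,0),(1,3),(3,7),(7,5),(5,1),(0,1),(2,3),(4,5),(6,7)): cv2.line(im,tuple(map(int,q[a])),tuple(map(int,q[b])),(255,0,255) if a%2 and b%2 else (255,120,0),1)
cv2.imwrite('pics/ov.png',cv2.resize(im[20:310,290:610],None,fx=2,fy=2,interpolation=cv2.INTER_CUBIC))
E
```

```text
(no output)
```

View pics/ov.png

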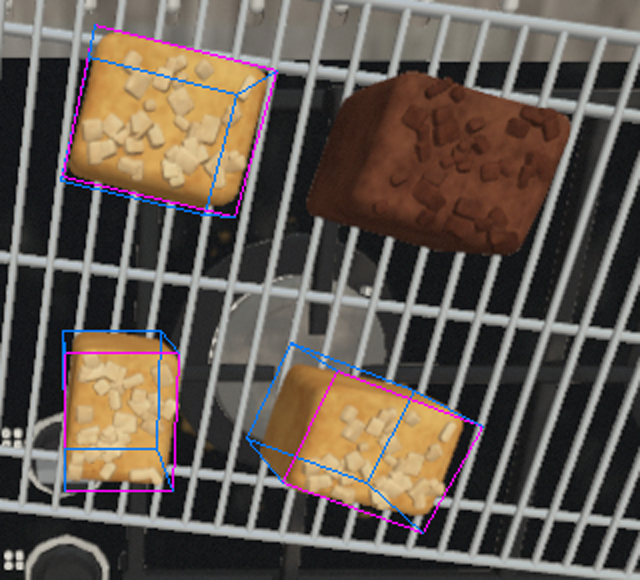

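The overlay fits well: A at (0.576,-0.420) with yaw -0.35, B at (0.492,-0.309) with yaw -0.22, and slice_1 at (0.480,-0.410) with yaw 0.01. All stand on the rack about 110 x 100 mm apart, as specified. I'll grasp slice_1 first.

```bash
python3 -m jog '[{"dx":4,"dy":23,"dz":0,"ax":0,"ay":0,"az":0},{"dx":0,"dy":0,"dz":35,"ax":0,"ay":0,"az":0},{"dx":0,"dy":0,"dz":35,"ax":0,"ay":0,"az":0},{"dx":0,"dy":0,"dz":35,"ax":0,"ay":0,"az":0},{"dx":0,"dy":0,"dz":30,"ax":0,"ay":0,"az":0},{"dx":0,"dy":0,"dz":15,"ax":0,"ay":0,"az":0},{"dx":0,"dy":0,"dz":11,"ax":0,"ay":0,"az":0},{"dx":0,"dy":0,"dz":0,"ax":0,"ay":0,"az":0},{"dx":0,"dy":0,"dz":0,"ax":0,"ay":0,"az":0}]' 0.78 30
python3 -c "
from h import *; from workcell import bot; print(go(bot.read_state(),(.480,-.410,.089),.01))"
python3 -m jog '[{"dx":0,"dy":0,"dz":0,"ax":0,"ay":0,"az":0},{"dx":0,"dy":0,"dz":0,"ax":0,"ay":0,"az":0},{"dx":0,"dy":0,"dz":0,"ax":0,"ay":0,"az":0},{"dx":0,"dy":0,"dz":0,"ax":0,"ay":0,"az":0},{"dx":0,"dy":0,"dz":0,"ax":0,"ay":0,"az":0},{"dx":0,"dy":0,"dz":0,"ax":0,"ay":0,"az":0}]' 0 30
```

```text
time: 4.67
tool_pos: [0.4803, -0.4086, 0.2441]
tcp_rot: [-2.215, -2.228, -0.0]
wrist_force: [-0.6, 0.0, 0.0]
width: 0.782
grip_force: 0.0
grasp [ 0.4803 -0.4086  0.0894]  shift mm [-1.4 -0.3  0.4] closing 0.006 tilt 0.0003 az -0.2 shift after turn [-1.4 -0.3  0.4]
time: 5.17
tool_pos: [0.4808, -0.4103, 0.2463]
tcp_rot: [2.214, 2.223, 0.001]
wrist_force: [-0.5, 2.6, 6.4]
width: 0.477
grip_force: 29.7
```

```bash
python3 -m jog '[{"dx":0,"dy":0,"dz":-8,"ax":0,"ay":0,"az":0},{"dx":0,"dy":0,"dz":-20,"ax":0,"ay":0,"az":0},{"dx":0,"dy":0,"dz":-35,"ax":0,"ay":0,"az":0},{"dx":0,"dy":0,"dz":-35,"ax":0,"ay":0,"az":0},{"dx":0,"dy":0,"dz":-30,"ax":0,"ay":0,"az":0},{"dx":0,"dy":0,"dz":0,"ax":0,"ay":0,"az":0}]'
python3 - <<'E'
from h import *
from workcell import bot,optics
c=wrist(optics,bot); pickle.dump(c,open('w4.pkl','wb'))
t=np.linspace(0,2*np.pi,100)
def circ(c,xy,r,z): return proj(c,np.c_[xy[0]+r*np.cos(t),xy[1]+r*np.sin(t),0*t+z])
for n in('top','scene','w2','w3','w4'):
    k=pickle.load(open(n+'.pkl','rb')); g=cv2.GaussianBlur(cv2.cvtColor(k['img'],cv2.COLOR_RGB2GRAY),(5,5),0).astype(float)
    def cost(p,r=.1475,z=.096):   # mean radial step across the rim
        a,b=circ(k,p,r-.004,z),circ(k,p,r+.004,z); ok=np.all((a>2)&(b>2)&(a<[637,477])&(b<[637,477]),1)
        if n!='top' and n!='scene': ok&=(a[:,1]<200)&(a[:,0]>185)
        s=lambda q:cv2.remap(g,np.float32(q[None,:,0]),np.float32(q[None,:,1]),1)[0]
        return -np.clip(s(a)-s(b),-10,60)[ok].mean() if ok.sum()>15 else 0
    X=[(cost((x,y)),x,y) for x in np.arange(.44,.54,.004) for y in np.arange(-.17,-.07,.004)]
    b=min(X); r=minimize(cost,b[1:],method='Nelder-Mead',options=dict(initial_simplex=np.array(b[1:])+[[0,0],[.003,0],[0,.003]])); print(n,r.x,r.fun)
E
```

```text
time: 5.67
tool_pos: [0.4815, -0.4114, 0.3809]
tcp_rot: [2.207, 2.216, 0.001]
wrist_force: [1.5, -0.5, -0.0]
width: 0.48
grip_force: 29.5
top [ 0.49706474 -0.11341283] -55.7796875
scene [ 0.49384893 -0.11102441] -44.669111328125
w2 [ 0.492 -0.114] -60.0
w3 [ 0.51422116 -0.1511077 ] -30.100541548295453
w4 [ 0.51943022 -0.15365505] -31.803524925595237
```

```bash
python3 -m jog '[{"dx":30,"dy":6,"dz":0,"ax":0,"ay":0,"az":0},{"dx":36,"dy":8,"dz":0,"ax":0,"ay":0,"az":0},{"dx":36,"dy":8,"dz":0,"ax":0,"ay":0,"az":0},{"dx":36,"dy":8,"dz":0,"ax":0,"ay":0,"az":0},{"dx":36,"dy":8,"dz":0,"ax":0,"ay":0,"az":0},{"dx":36,"dy":8,"dz":0,"ax":0,"ay":0,"az":0},{"dx":36,"dy":8,"dz":0,"ax":0,"ay":0,"az":0},{"dx":32,"dy":6,"dz":0,"ax":0,"ay":0,"az":0},{"dx":20,"dy":3,"dz":0,"ax":0,"ay":0,"az":0},{"dx":0,"dy":0,"dz":20,"ax":0,"ay":0,"az":0},{"dx":0,"dy":0,"dz":25,"ax":0,"ay":0,"az":0},{"dx":0,"dy":0,"dz":25,"ax":0,"ay":0,"az":0},{"dx":0,"dy":0,"dz":15,"ax":0,"ay":0,"az":0},{"dx":0,"dy":0,"dz":0,"ax":0,"ay":0,"az":0},{"dx":0,"dy":0,"dz":0,"ax":0,"ay":0,"az":0},{"dx":0,"dy":0,"dz":0,"ax":0,"ay":0,"az":0}]'
python3 -c "
from h import *; from workcell import bot; print(go(bot.read_state(),(.545,-.113,.1225),0))"
```

```text
time: 7.05
tool_pos: [0.5418, -0.1116, 0.2871]
tcp_rot: [2.217, 2.226, 0.0]
wrist_force: [-0.1, -0.5, -1.2]
width: 0.481
grip_force: 29.5
grasp [ 0.5418 -0.1116  0.1324]  shift mm [-1.4  3.2  9.9] closing 0.004 tilt 0.0003 az 0.2 shift after turn [-1.4  3.2  9.9]
```

```bash
python3 -m jog '[{"dx":-1,"dy":3,"dz":3,"ax":0,"ay":0,"az":0},{"dx":0,"dy":0,"dz":3,"ax":0,"ay":0,"az":0},{"dx":0,"dy":0,"dz":2,"ax":0,"ay":0,"az":0},{"dx":0,"dy":0,"dz":1.5,"ax":0,"ay":0,"az":0},{"dx":0,"dy":0,"dz":0,"ax":0,"ay":0,"az":0},{"dx":0,"dy":0,"dz":0,"ax":0,"ay":0,"az":0}]'
```

```text
time: 7.55
tool_pos: [0.5445, -0.1124, 0.2772]
tcp_rot: [-2.216, -2.226, 0.0]
wrist_force: [0.7, 0.4, -0.8]
width: 0.479
grip_force: 29.5
```

```bash
python3 -m jog '[{"dx":0,"dy":0,"dz":1.5,"ax":0,"ay":0,"az":0},{"dx":0,"dy":0,"dz":0,"ax":0,"ay":0,"az":0},{"dx":0,"dy":0,"dz":0,"ax":0,"ay":0,"az":0}]'
python3 -m jog '[{"dx":0,"dy":0,"dz":0,"ax":0,"ay":0,"az":0},{"dx":0,"dy":0,"dz":0,"ax":0,"ay":0,"az":0},{"dx":0,"dy":0,"dz":0,"ax":0,"ay":0,"az":0},{"dx":0,"dy":0,"dz":0,"ax":0,"ay":0,"az":0}]' 0.75
python3 -m jog '[{"dx":0,"dy":0,"dz":-15,"ax":0,"ay":0,"az":0},{"dx":0,"dy":0,"dz":-35,"ax":0,"ay":0,"az":0},{"dx":0,"dy":0,"dz":-35,"ax":0,"ay":0,"az":0},{"dx":0,"dy":0,"dz":-35,"ax":0,"ay":0,"az":0},{"dx":-20,"dy":-20,"dz":-20,"ax":0,"ay":0,"az":0},{"dx":-40,"dy":-6,"dz":0,"ax":0,"ay":0,"az":0},{"dx":-30,"dy":0,"dz":0,"ax":0,"ay":0,"az":0},{"dx":-20,"dy":0,"dz":0,"ax":0,"ay":0,"az":0},{"dx":0,"dy":0,"dz":0,"ax":0,"ay":0,"az":0},{"dx":0,"dy":0,"dz":0,"ax":0,"ay":0,"az":0}]'
python3 - <<'E'
from h import *
from workcell import bot,optics
c=wrist(optics,bot); pickle.dump(c,open('w5.pkl','wb')); cv2.imwrite('pics/w5.png',c['img'][:,:,::-1])
print(go(bot.read_state(),(.492,-.309,.25),-1.79))
E
```

```text
time: 7.8
tool_pos: [0.5448, -0.1124, 0.2765]
tcp_rot: [2.216, 2.226, 0.001]
wrist_force: [-1.8, 0.9, 5.1]
width: 0.476
grip_force: 30.1
time: 8.13
tool_pos: [0.5445, -0.1124, 0.2754]
tcp_rot: [-2.216, -2.226, 0.0]
wrist_force: [-0.5, 0.3, -0.2]
width: 0.75
grip_force: 0.0
time: 8.97
tool_pos: [0.5189, -0.2234, 0.4154]
tcp_rot: [-2.219, -2.223, -0.0]
wrist_force: [-0.2, 1.1, 0.4]
width: 0.749
grip_force: 0.0
grasp [ 0.5188 -0.2224  0.2605]  shift mm [-86.5 -27.1  10.5] closing 0.003 tilt 0.0012 az -77.3 shift after turn [  7.3 -90.3  10.5]
```

View pics/w5.png

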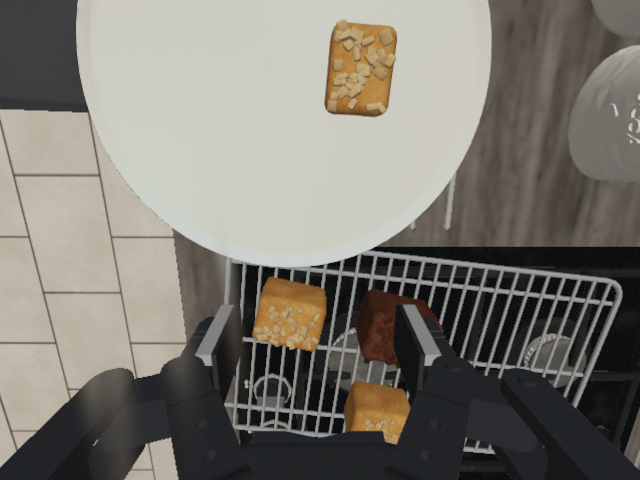

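slice_1 stands on the plate at (361,70). B is at (290,315), and the rack and chocolate are undisturbed. Now I'll refine the plate centre and B.

```bash
cat >> h.py <<'E'
def blob(c,p):
    m=cv2.cvtColor(c['img'],cv2.COLOR_RGB2HSV); m=cv2.inRange(m,(8,50,90),(30,255,255))
    m=cv2.morphologyEx(m,cv2.MORPH_CLOSE,np.ones((7,7))); m=cv2.morphologyEx(m,cv2.MORPH_OPEN,np.ones((5,5)))
    u=proj(c,[p])[0]; n,l,st,ce=cv2.connectedComponentsWithStats(m)
    k=np.argmin([np.hypot(*(ce[i]-u))+(1e3 if st[i,4]<900 else 0) for i in range(1,n)])+1
    return (c,(l==k).astype(float))
def plate(c,p0,rmax=480,z=.096,r=.1475):
    """outermost bright->dark step along each radius near the rim, then least-squares centre"""
    g=cv2.GaussianBlur(cv2.cvtColor(c['img'],cv2.COLOR_RGB2GRAY),(3,3),0).astype(np.float32); pts=[]
    for t in np.linspace(0,2*np.pi,180,False):
        rr=np.arange(r-.025,r+.025,.0005); q=proj(c,np.c_[p0[0]+rr*np.cos(t),p0[1]+rr*np.sin(t),0*rr+z])
        if (q<3).any() or (q>[636,min(476,rmax)]).any(): continue
        v=cv2.remap(g,np.float32(q[None,:,0]),np.float32(q[None,:,1]),1)[0]; d=v[4:]-v[:-4]; i=np.argmin(d)
        if d[i]<-25: pts.append([p0[0]+rr[i+2]*np.cos(t),p0[1]+rr[i+2]*np.sin(t)])
    pts=np.array(pts)
    from scipy.optimize import least_squares
    f=lambda p:np.hypot(*(pts-p[:2]).T)-r
    s=least_squares(f,p0,loss='soft_l1',f_scale=.001); return s.x,np.median(abs(s.fun)),len(pts),np.median(f(s.x))
E
python3 - <<'E'
from h import *
L=lambda n:pickle.load(open(n+'.pkl','rb'))
for n,m in(('w5',255),('w2',200),('top',480),('scene',480)): print(n,plate(L(n),[.495,-.113],m))
for ns in(('w5',),('w2','w3','w5')):print(ns,fit([blob(L(n),(.492,-.309,.09)) for n in ns],(.058,.044,.054),.061,[.492,-.309,-.2]))
S=(.041,.053,.050); print(fit([blob(L('w5'),(.545,-.113,.12))],S,.091,[.545,-.113,0]))
E
```

```text
w5 (array([ 0.49246849, -0.11403868]), np.float64(0.0014227650523633562), 62, np.float64(-0.00037289934809879577))
w2 (array([ 0.49341701, -0.11183383]), np.float64(0.00033683123057703934), 57, np.float64(-0.0001964701195632801))
top (array([ 0.49527249, -0.11326581]), np.float64(0.00038036566111876446), 147, np.float64(0.00012882792606813687))
scene (array([ 0.49325772, -0.11178739]), np.float64(0.0004470470361081502), 47, np.float64(7.631250265202616e-05))
('w5',) (array([ 0.49306152, -0.30635149, -0.30032233]), np.float64(0.1819035431076217))
('w2', 'w3', 'w5') (array([ 0.49225563, -0.30755466, -0.23342417]), np.float64(0.15121726646014755))
(array([ 0.54224033, -0.1151979 , -0.1091411 ]), np.float64(0.15664884523592837))
```

```bash
python3 -m jog '[{"dx":0,"dy":0,"dz":0,"ax":0,"ay":0,"az":-6.9},{"dx":0,"dy":0,"dz":0,"ax":0,"ay":0,"az":-6.9},{"dx":0,"dy":0,"dz":0,"ax":0,"ay":0,"az":-6.9},{"dx":0,"dy":0,"dz":0,"ax":0,"ay":0,"az":-6.9},{"dx":0,"dy":0,"dz":0,"ax":0,"ay":0,"az":-6.9},{"dx":0,"dy":0,"dz":0,"ax":0,"ay":0,"az":-6.9},{"dx":0,"dy":0,"dz":0,"ax":0,"ay":0,"az":-6.9},{"dx":0,"dy":0,"dz":0,"ax":0,"ay":0,"az":-6.9},{"dx":0,"dy":0,"dz":0,"ax":0,"ay":0,"az":-6.9},{"dx":0,"dy":0,"dz":0,"ax":0,"ay":0,"az":-6.9},{"dx":0,"dy":0,"dz":0,"ax":0,"ay":0,"az":-6.9},{"dx":2,"dy":-30,"dz":20,"ax":0,"ay":0,"az":0},{"dx":2,"dy":-35,"dz":20,"ax":0,"ay":0,"az":0},{"dx":1,"dy":-25,"dz":20,"ax":0,"ay":0,"az":0},{"dx":0,"dy":0,"dz":10,"ax":0,"ay":0,"az":0},{"dx":0,"dy":0,"dz":0,"ax":0,"ay":0,"az":0},{"dx":0,"dy":0,"dz":0,"ax":0,"ay":0,"az":0}]' 0.68 30
python3 -c "
from h import *; from workcell import bot; print(go(bot.read_state(),(.492,-.3085,.094),1.33))"
```

```text
time: 10.43
tool_pos: [0.4928, -0.3074, 0.3449]
tcp_rot: [-0.378, -3.117, -0.003]
wrist_force: [-0.9, -0.1, -0.2]
width: 0.681
grip_force: 0.0
grasp [ 0.4925 -0.3071  0.1902]  shift mm [ 0.  -1.6 96.2] closing 1.330 tilt 0.0025 az -0.0 shift after turn [ 0.  -1.6 96.2]
```

```bash
python3 -m jog '[{"dx":0,"dy":-1.5,"dz":25,"ax":0,"ay":0,"az":0},{"dx":0,"dy":0,"dz":30,"ax":0,"ay":0,"az":0},{"dx":0,"dy":0,"dz":25,"ax":0,"ay":0,"az":0},{"dx":0,"dy":0,"dz":12,"ax":0,"ay":0,"az":0},{"dx":0,"dy":0,"dz":4,"ax":0,"ay":0,"az":0},{"dx":0,"dy":0,"dz":0,"ax":0,"ay":0,"az":0},{"dx":0,"dy":0,"dz":0,"ax":0,"ay":0,"az":0}]'
python3 -m jog '[{"dx":0,"dy":0,"dz":0,"ax":0,"ay":0,"az":0},{"dx":0,"dy":0,"dz":0,"ax":0,"ay":0,"az":0},{"dx":0,"dy":0,"dz":0,"ax":0,"ay":0,"az":0},{"dx":0,"dy":0,"dz":0,"ax":0,"ay":0,"az":0},{"dx":0,"dy":0,"dz":0,"ax":0,"ay":0,"az":0},{"dx":0,"dy":0,"dz":0,"ax":0,"ay":0,"az":0}]' 0 30
```

```text
time: 11.02
tool_pos: [0.4934, -0.3101, 0.2514]
tcp_rot: [0.377, 3.117, -0.002]
wrist_force: [-0.5, 0.5, 0.4]
width: 0.681
grip_force: 0.0
time: 11.52
tool_pos: [0.4935, -0.3106, 0.2522]
tcp_rot: [0.379, 3.115, -0.002]
wrist_force: [0.7, 1.7, 6.6]
width: 0.501
grip_force: 31.9
```

```bash
python3 -m jog '[{"dx":0,"dy":0,"dz":-8,"ax":0,"ay":0,"az":0},{"dx":0,"dy":0,"dz":-20,"ax":0,"ay":0,"az":0},{"dx":0,"dy":0,"dz":-35,"ax":0,"ay":0,"az":0},{"dx":0,"dy":0,"dz":-35,"ax":0,"ay":0,"az":0},{"dx":0,"dy":0,"dz":-20,"ax":0,"ay":0,"az":0},{"dx":9,"dy":25,"dz":0,"ax":0,"ay":0,"az":0},{"dx":12,"dy":33,"dz":0,"ax":0,"ay":0,"az":0},{"dx":12,"dy":33,"dz":0,"ax":0,"ay":0,"az":0},{"dx":12,"dy":33,"dz":0,"ax":0,"ay":0,"az":0},{"dx":12,"dy":33,"dz":0,"ax":0,"ay":0,"az":0},{"dx":12,"dy":33,"dz":0,"ax":0,"ay":0,"az":0},{"dx":9,"dy":26,"dz":0,"ax":0,"ay":0,"az":0},{"dx":5,"dy":17,"dz":0,"ax":0,"ay":0,"az":-6.9},{"dx":0,"dy":0,"dz":10,"ax":0,"ay":0,"az":-6.9},{"dx":0,"dy":0,"dz":25,"ax":0,"ay":0,"az":0},{"dx":0,"dy":0,"dz":25,"ax":0,"ay":0,"az":0},{"dx":0,"dy":0,"dz":15,"ax":0,"ay":0,"az":0},{"dx":0,"dy":0,"dz":0,"ax":0,"ay":0,"az":0},{"dx":0,"dy":0,"dz":0,"ax":0,"ay":0,"az":0}]'
python3 -c "
from h import *; from workcell import bot; print(go(bot.read_state(),(.4685,-.0645,.1275),1.571))"
```

```text
time: 13.1
tool_pos: [0.467, -0.0641, 0.2923]
tcp_rot: [-0.001, -3.139, -0.0]
wrist_force: [0.2, -0.4, -0.5]
width: 0.508
grip_force: 30.8
grasp [ 0.4666 -0.0641  0.1376]  shift mm [-1.9 -0.4 10.1] closing 1.570 tilt 0.0021 az -0.1 shift after turn [-1.9 -0.4 10.1]
```

```bash
python3 -m jog '[{"dx":-2,"dy":0,"dz":4,"ax":0,"ay":0,"az":0},{"dx":0,"dy":0,"dz":3,"ax":0,"ay":0,"az":0},{"dx":0,"dy":0,"dz":2,"ax":0,"ay":0,"az":0},{"dx":0,"dy":0,"dz":1.5,"ax":0,"ay":0,"az":0},{"dx":0,"dy":0,"dz":0,"ax":0,"ay":0,"az":0},{"dx":0,"dy":0,"dz":0,"ax":0,"ay":0,"az":0}]'
```

```text
time: 13.6
tool_pos: [0.4697, -0.0641, 0.2826]
tcp_rot: [0.001, 3.141, -0.0]
wrist_force: [-0.0, -0.3, 0.2]
width: 0.501
grip_force: 30.9
```

```bash
python3 -m jog '[{"dx":0,"dy":0,"dz":1.2,"ax":0,"ay":0,"az":0},{"dx":0,"dy":0,"dz":0,"ax":0,"ay":0,"az":0},{"dx":0,"dy":0,"dz":0,"ax":0,"ay":0,"az":0}]'
python3 -m jog '[{"dx":0,"dy":0,"dz":0,"ax":0,"ay":0,"az":0},{"dx":0,"dy":0,"dz":0,"ax":0,"ay":0,"az":0},{"dx":0,"dy":0,"dz":0,"ax":0,"ay":0,"az":0},{"dx":0,"dy":0,"dz":0,"ax":0,"ay":0,"az":0}]' 0.7
python3 -m jog '[{"dx":0,"dy":0,"dz":-15,"ax":0,"ay":0,"az":0},{"dx":0,"dy":0,"dz":-35,"ax":0,"ay":0,"az":0},{"dx":0,"dy":0,"dz":-35,"ax":0,"ay":0,"az":0},{"dx":0,"dy":0,"dz":-35,"ax":0,"ay":0,"az":0},{"dx":-11,"dy":-35,"dz":0,"ax":0,"ay":0,"az":0},{"dx":-11,"dy":-35,"dz":0,"ax":0,"ay":0,"az":0},{"dx":-11,"dy":-35,"dz":0,"ax":0,"ay":0,"az":0},{"dx":-11,"dy":-35,"dz":0,"ax":0,"ay":0,"az":0},{"dx":-11,"dy":-35,"dz":0,"ax":0,"ay":0,"az":0},{"dx":-11,"dy":-35,"dz":0,"ax":0,"ay":0,"az":0},{"dx":-11,"dy":-35,"dz":0,"ax":0,"ay":0,"az":0},{"dx":-11,"dy":-35,"dz":0,"ax":0,"ay":0,"az":0},{"dx":-11,"dy":-35,"dz":0,"ax":0,"ay":0,"az":0},{"dx":-8,"dy":-35,"dz":0,"ax":0,"ay":0,"az":6.7},{"dx":0,"dy":0,"dz":0,"ax":0,"ay":0,"az":6.7},{"dx":0,"dy":0,"dz":0,"ax":0,"ay":0,"az":6.7},{"dx":0,"dy":0,"dz":0,"ax":0,"ay":0,"az":0},{"dx":0,"dy":0,"dz":0,"ax":0,"ay":0,"az":0}]'
python3 - <<'E'
from h import *
from workcell import bot,optics
s=bot.read_state(); c=wrist(optics,bot); t=optics.read_camera('top'); sc=optics.read_camera('scene'); pickle.dump((c,t,sc),open('x6.pkl','wb'))
print(go(s,(.576,-.420,.094),1.22),s['q'])
a=np.hstack([c['img'][:, :],]);cv2.imwrite('pics/x6.png',np.hstack([cv2.resize(c['img'],(400,300)),t['img'][200:350,290:490].repeat(2,0).repeat(2,1)])[:,:,::-1])
w3=pickle.load(open('w3.pkl','rb'))
print(fit([blob(w3,(.576,-.42,.09))],(.058,.044,.054),.061,[.576,-.42,-.3]))
E
```

```text
time: 13.85
tool_pos: [0.4698, -0.0641, 0.2825]
tcp_rot: [0.001, 3.141, -0.0]
wrist_force: [-3.5, 0.9, 7.9]
width: 0.501
grip_force: 32.4
time: 14.18
tool_pos: [0.4694, -0.0641, 0.2808]
tcp_rot: [-0.001, -3.141, -0.0]
wrist_force: [-0.1, 0.1, 0.6]
width: 0.702
grip_force: 0.0
time: 15.68
tool_pos: [0.5761, -0.4143, 0.4002]
tcp_rot: [-0.545, -3.093, -0.001]
wrist_force: [0.2, 1.0, 0.3]
width: 0.7
grip_force: 0.0
grasp [ 0.576  -0.4142  0.2455]  shift mm [ -2.1  -5.5 151.5] closing 1.222 tilt 0.0012 az 0.1 shift after turn [ -2.2  -5.5 151.5] [-6.58530349e-01  3.31640183e-01  1.52578263e+00  3.58780432e-05
  1.28534709e+00 -1.88068648e+00]
(array([ 0.57588293, -0.42034285, -0.32427855]), np.float64(0.14888491383684388))
```

View pics/x6.png

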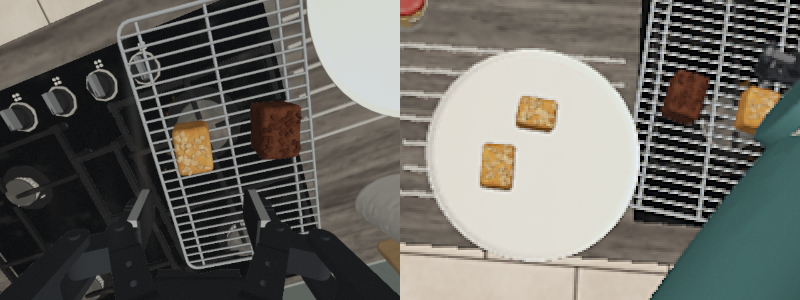

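Both placed slices stand apart on the plate. Slice A and the chocolate are clear of each other below the gripper.

```bash
python3 -m jog '[{"dx":-2,"dy":-5.5,"dz":25,"ax":0,"ay":0,"az":-1},{"dx":0,"dy":0,"dz":35,"ax":0,"ay":0,"az":0},{"dx":0,"dy":0,"dz":35,"ax":0,"ay":0,"az":0},{"dx":0,"dy":0,"dz":30,"ax":0,"ay":0,"az":0},{"dx":0,"dy":0,"dz":17,"ax":0,"ay":0,"az":0},{"dx":0,"dy":0,"dz":9,"ax":0,"ay":0,"az":0},{"dx":0,"dy":0,"dz":0,"ax":0,"ay":0,"az":0},{"dx":0,"dy":0,"dz":0,"ax":0,"ay":0,"az":0}]'
python3 -m jog '[{"dx":0,"dy":0,"dz":0,"ax":0,"ay":0,"az":0},{"dx":0,"dy":0,"dz":0,"ax":0,"ay":0,"az":0},{"dx":0,"dy":0,"dz":0,"ax":0,"ay":0,"az":0},{"dx":0,"dy":0,"dz":0,"ax":0,"ay":0,"az":0},{"dx":0,"dy":0,"dz":0,"ax":0,"ay":0,"az":0},{"dx":0,"dy":0,"dz":0,"ax":0,"ay":0,"az":0}]' 0 30
python3 -c "
from h import *; from workcell import bot; print(go(bot.read_state(),(.4685,-.1605,.1275),1.571))"
```

```text
time: 16.5
tool_pos: [0.5765, -0.4199, 0.2506]
tcp_rot: [0.521, 3.098, -0.0]
wrist_force: [0.4, -0.3, -0.6]
width: 0.701
grip_force: 0.0
time: 17.0
tool_pos: [0.5772, -0.4207, 0.253]
tcp_rot: [0.522, 3.094, -0.004]
wrist_force: [0.7, -0.0, 6.7]
width: 0.523
grip_force: 30.0
grasp [ 0.5778 -0.4212  0.0983]  shift mm [188.6 210.4 -30.4] closing 1.237 tilt 0.0049 az -19.2 shift after turn [109.1 260.6 -30.4]
```

```bash
python3 -m jog '[{"dx":0,"dy":0,"dz":-8,"ax":0,"ay":0,"az":0},{"dx":0,"dy":0,"dz":-20,"ax":0,"ay":0,"az":0},{"dx":0,"dy":0,"dz":-35,"ax":0,"ay":0,"az":0},{"dx":0,"dy":0,"dz":-35,"ax":0,"ay":0,"az":0},{"dx":0,"dy":0,"dz":-20,"ax":0,"ay":0,"az":-6.4},{"dx":0,"dy":0,"dz":0,"ax":0,"ay":0,"az":-6.4},{"dx":0,"dy":0,"dz":0,"ax":0,"ay":0,"az":-6.4},{"dx":10,"dy":24,"dz":0,"ax":0,"ay":0,"az":0},{"dx":14,"dy":33,"dz":0,"ax":0,"ay":0,"az":0},{"dx":14,"dy":33,"dz":0,"ax":0,"ay":0,"az":0},{"dx":14,"dy":33,"dz":0,"ax":0,"ay":0,"az":0},{"dx":14,"dy":33,"dz":0,"ax":0,"ay":0,"az":0},{"dx":14,"dy":33,"dz":0,"ax":0,"ay":0,"az":0},{"dx":14,"dy":33,"dz":0,"ax":0,"ay":0,"az":0},{"dx":11,"dy":26,"dz":0,"ax":0,"ay":0,"az":0},{"dx":5,"dy":13,"dz":0,"ax":0,"ay":0,"az":0},{"dx":0,"dy":0,"dz":0,"ax":0,"ay":0,"az":0},{"dx":0,"dy":0,"dz":0,"ax":0,"ay":0,"az":0}]'
python3 -c "
from h import *; from workcell import bot; print(go(bot.read_state(),(.4685,-.1605,.1285),1.571))"
```

```text
time: 18.5
tool_pos: [0.466, -0.1589, 0.3685]
tcp_rot: [-0.004, 3.14, -0.002]
wrist_force: [0.6, 0.9, -0.9]
width: 0.523
grip_force: 29.5
grasp [ 0.4662 -0.1591  0.2138]  shift mm [-2.2 -1.3 85.3] closing 1.573 tilt 0.0017 az 0.1 shift after turn [-2.2 -1.3 85.3]
```

```bash
python3 -m jog '[{"dx":-2,"dy":-1,"dz":20,"ax":0,"ay":0,"az":0},{"dx":0,"dy":0,"dz":25,"ax":0,"ay":0,"az":0},{"dx":0,"dy":0,"dz":20,"ax":0,"ay":0,"az":0},{"dx":0,"dy":0,"dz":12,"ax":0,"ay":0,"az":0},{"dx":0,"dy":0,"dz":4,"ax":0,"ay":0,"az":0},{"dx":0,"dy":0,"dz":2,"ax":0,"ay":0,"az":0},{"dx":0,"dy":0,"dz":1.5,"ax":0,"ay":0,"az":0},{"dx":0,"dy":0,"dz":0,"ax":0,"ay":0,"az":0},{"dx":0,"dy":0,"dz":0,"ax":0,"ay":0,"az":0}]'
```

```text
time: 19.25
tool_pos: [0.4686, -0.1605, 0.2847]
tcp_rot: [-0.001, 3.14, -0.001]
wrist_force: [-1.1, -0.1, -0.7]
width: 0.522
grip_force: 29.5
```

```bash
python3 -m jog '[{"dx":0,"dy":0,"dz":1.2,"ax":0,"ay":0,"az":0},{"dx":0,"dy":0,"dz":1,"ax":0,"ay":0,"az":0},{"dx":0,"dy":0,"dz":0,"ax":0,"ay":0,"az":0},{"dx":0,"dy":0,"dz":0,"ax":0,"ay":0,"az":0}]'
```

```text
time: 19.58
tool_pos: [0.4686, -0.1603, 0.2832]
tcp_rot: [-0.002, 3.139, -0.002]
wrist_force: [-2.0, 0.0, 5.9]
width: 0.523
grip_force: 30.1
```

```bash
python3 -m jog '[{"dx":0,"dy":0,"dz":0,"ax":0,"ay":0,"az":0},{"dx":0,"dy":0,"dz":0,"ax":0,"ay":0,"az":0},{"dx":0,"dy":0,"dz":0,"ax":0,"ay":0,"az":0},{"dx":0,"dy":0,"dz":0,"ax":0,"ay":0,"az":0}]' 0.7
python3 -m jog '[{"dx":0,"dy":0,"dz":-15,"ax":0,"ay":0,"az":0},{"dx":0,"dy":0,"dz":-35,"ax":0,"ay":0,"az":0},{"dx":0,"dy":0,"dz":-35,"ax":0,"ay":0,"az":0},{"dx":0,"dy":0,"dz":-35,"ax":0,"ay":0,"az":0},{"dx":0,"dy":0,"dz":-35,"ax":0,"ay":0,"az":0},{"dx":-6,"dy":36,"dz":0,"ax":0,"ay":0,"az":0},{"dx":-6,"dy":36,"dz":0,"ax":0,"ay":0,"az":0},{"dx":-6,"dy":36,"dz":0,"ax":0,"ay":0,"az":0},{"dx":-6,"dy":36,"dz":0,"ax":0,"ay":0,"az":0},{"dx":-6,"dy":36,"dz":0,"ax":0,"ay":0,"az":0},{"dx":-6,"dy":36,"dz":0,"ax":0,"ay":0,"az":0},{"dx":-6,"dy":36,"dz":0,"ax":0,"ay":0,"az":0},{"dx":-6,"dy":36,"dz":0,"ax":0,"ay":0,"az":0},{"dx":-6,"dy":36,"dz":0,"ax":0,"ay":0,"az":0},{"dx":-6,"dy":36,"dz":0,"ax":0,"ay":0,"az":0},{"dx":0,"dy":0,"dz":0,"ax":0,"ay":0,"az":0},{"dx":0,"dy":0,"dz":0,"ax":0,"ay":0,"az":0}]' 1
python3 - <<'E'
from h import *
from workcell import bot,optics
s=bot.read_state(); c=wrist(optics,bot); t=optics.read_camera('top'); sc=optics.read_camera('scene'); pickle.dump((c,t,sc),open('x7.pkl','wb'))
print(s['q'],proj(c,[(.482,.204,.165)]))
cv2.imwrite('pics/x7.png',c['img'][:,:,::-1]);cv2.imwrite('pics/x7b.png',np.hstack([t['img'][200:340,180:430].repeat(2,0).repeat(2,1),cv2.resize(sc['img'][150:290,210:380],(340,280))])[:,:,::-1][:,:800])
E
```

```text
time: 19.92
tool_pos: [0.4679, -0.1601, 0.2812]
tcp_rot: [0.002, -3.142, -0.0]
wrist_force: [-0.1, 0.1, -0.8]
width: 0.701
grip_force: 0.0
time: 21.33
tool_pos: [0.5275, 0.2018, 0.4357]
tcp_rot: [0.007, -3.141, 0.001]
wrist_force: [-0.3, 0.0, 0.4]
width: 1.0
grip_force: 0.0
[ 3.21228367e-01  3.79524810e-02  1.80483920e+00 -1.08252890e-04
  1.29989328e+00 -1.25404583e+00] [[321.7719042  179.77076772]]
```

View pics/x7.png

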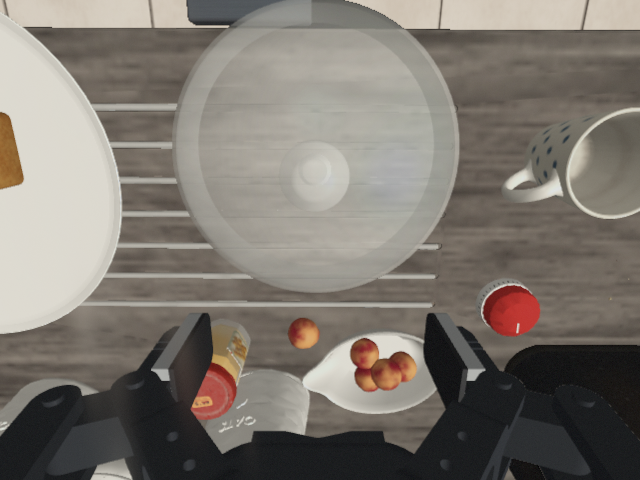

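View pics/x7b.png

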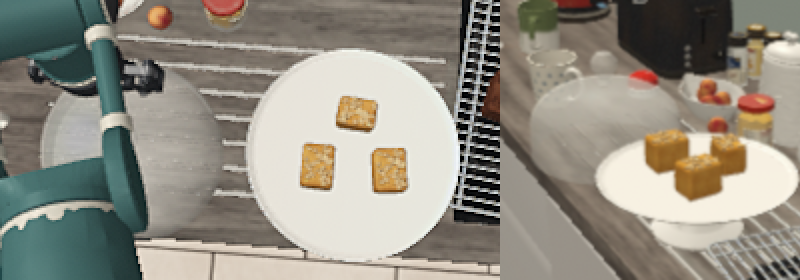

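All three slices stand apart on the plate. The knob is the bright disc at about (315,176), 70 px wide, and the dome's outline spans columns 173 to 460, down to row 292. The mug and timer are untouched.

```bash
python3 - <<'E'
from h import *
c,t,sc=pickle.load(open('x7.pkl','rb')); f=K(c)[0,0]; print('f',f,'cam',(-c['R'].T@c['t']).round(4),'axis',c['R'][2].round(3))
g=cv2.cvtColor(c['img'],cv2.COLOR_RGB2GRAY); r=g[120:240,250:390]
h=cv2.HoughCircles(cv2.resize(r,None,fx=3,fy=3,interpolation=cv2.INTER_CUBIC),cv2.HOUGH_GRADIENT_ALT,1.5,10,param1=60,param2=.6,minRadius=60,maxRadius=160)
if h is not None:
    for x,y,R in h[0][:5]: u=(x/3+250,y/3+120); print('circle',u,R/3,back(c,u,.165))
print('hand',back(c,(315,176),.165))
# rim check: ring predicted for candidate, and fitted
im=c['img'][:,:,::-1].copy(); k=back(c,(315,176),.165); a=np.linspace(0,2*np.pi,200)
for z,R,col in((.005,.1295,(0,0,255)),(.165,.0225,(0,255,0))):
    q=proj(c,np.c_[k[0]+R*np.cos(a),k[1]+R*np.sin(a),0*a+z]); cv2.polylines(im,[np.int32(q.round())],True,col,1)
cv2.imwrite('pics/ov7.png',cv2.resize(im[0:300,150:480],None,fx=1.8,fy=1.8))
E
```

```text
f 369.30196580681854 cam [0.447  0.2016 0.4038] axis [ 0.31   0.    -0.951]
hand [0.47960934 0.19963241 0.165     ]
```

View pics/ov7.png

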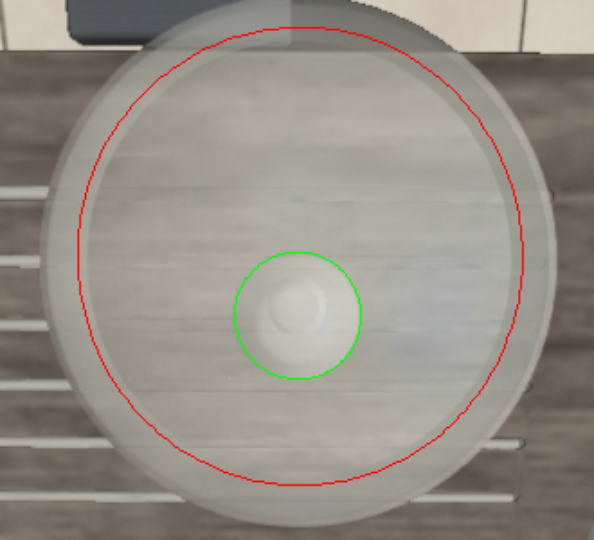

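The green ring matches the knob, so I'll grasp it there.

```bash
python3 -m jog '[{"dx":24,"dy":-2,"dz":0,"ax":0,"ay":0,"az":0},{"dx":24,"dy":0,"dz":0,"ax":0,"ay":0,"az":0},{"dx":0,"dy":0,"dz":30,"ax":0,"ay":0,"az":0},{"dx":0,"dy":0,"dz":30,"ax":0,"ay":0,"az":0},{"dx":0,"dy":0,"dz":0,"ax":0,"ay":0,"az":0},{"dx":0,"dy":0,"dz":0,"ax":0,"ay":0,"az":0}]' 0.9
python3 -c "
from h import *; from workcell import bot; print(go(bot.read_state(),(.4796,.1996,.166),1.571))"
```

```text
time: 21.98
tool_pos: [0.4788, 0.1964, 0.3748]
tcp_rot: [-0.001, -3.138, 0.003]
wrist_force: [-1.2, 0.6, 1.1]
width: 0.903
grip_force: 0.0
grasp [0.4782 0.1961 0.2201]  shift mm [-1.6  3.6 54.1] closing 1.570 tilt 0.0044 az -0.1 shift after turn [-1.6  3.6 54.1]
```

```bash
python3 -m jog '[{"dx":-1,"dy":3.5,"dz":15,"ax":0,"ay":0,"az":0},{"dx":0,"dy":0,"dz":20,"ax":0,"ay":0,"az":0},{"dx":0,"dy":0,"dz":12,"ax":0,"ay":0,"az":0},{"dx":0,"dy":0,"dz":6,"ax":0,"ay":0,"az":0},{"dx":0,"dy":0,"dz":0,"ax":0,"ay":0,"az":0},{"dx":0,"dy":0,"dz":0,"ax":0,"ay":0,"az":0}]'
python3 -c "
from h import *; from workcell import bot; print(go(bot.read_state(),(.4796,.1996,.166),1.571))"
python3 -m jog '[{"dx":0,"dy":0,"dz":0,"ax":0,"ay":0,"az":0},{"dx":0,"dy":0,"dz":0,"ax":0,"ay":0,"az":0},{"dx":0,"dy":0,"dz":0,"ax":0,"ay":0,"az":0},{"dx":0,"dy":0,"dz":0,"ax":0,"ay":0,"az":0},{"dx":0,"dy":0,"dz":0,"ax":0,"ay":0,"az":0},{"dx":0,"dy":0,"dz":0,"ax":0,"ay":0,"az":0}]' 0 60
```

```text
time: 22.48
tool_pos: [0.4811, 0.2013, 0.3241]
tcp_rot: [-0.001, 3.141, 0.0]
wrist_force: [-0.7, 0.1, -0.4]
width: 0.902
grip_force: 0.0
grasp [0.4812 0.2013 0.1694]  shift mm [ 1.6 -1.7  3.4] closing 1.571 tilt 0.0006 az 0.0 shift after turn [ 1.6 -1.7  3.4]
time: 22.98
tool_pos: [0.4812, 0.2015, 0.3249]
tcp_rot: [-0.002, 3.139, 0.001]
wrist_force: [-1.8, -2.2, 6.4]
width: 0.497
grip_force: 60.5
```

The opening of 42 mm is less than the 45 mm ball, and I am about 4 mm high. I'll regrip lower.

```bash
python3 -m jog '[{"dx":0,"dy":0,"dz":0,"ax":0,"ay":0,"az":0},{"dx":0,"dy":0,"dz":0,"ax":0,"ay":0,"az":0},{"dx":0,"dy":0,"dz":0,"ax":0,"ay":0,"az":0},{"dx":1,"dy":0,"dz":2,"ax":0,"ay":0,"az":0},{"dx":0,"dy":0,"dz":2,"ax":0,"ay":0,"az":0},{"dx":0,"dy":0,"dz":0,"ax":0,"ay":0,"az":0},{"dx":0,"dy":0,"dz":0,"ax":0,"ay":0,"az":0}]' 0.75
python3 -m jog '[{"dx":0,"dy":0,"dz":0,"ax":0,"ay":0,"az":0},{"dx":0,"dy":0,"dz":0,"ax":0,"ay":0,"az":0},{"dx":0,"dy":0,"dz":0,"ax":0,"ay":0,"az":0},{"dx":0,"dy":0,"dz":0,"ax":0,"ay":0,"az":0},{"dx":0,"dy":0,"dz":0,"ax":0,"ay":0,"az":0},{"dx":0,"dy":0,"dz":0,"ax":0,"ay":0,"az":0}]' 0 60
```

```text
time: 23.57
tool_pos: [0.4794, 0.2013, 0.3188]
tcp_rot: [0.002, -3.141, 0.0]
wrist_force: [0.2, -0.2, -0.1]
width: 0.748
grip_force: 0.0
time: 24.07
tool_pos: [0.4797, 0.2015, 0.3197]
tcp_rot: [-0.001, 3.141, 0.001]
wrist_force: [-0.4, -0.5, 3.5]
width: 0.497
grip_force: 60.9
```

```bash
python3 -m jog '[{"dx":0,"dy":0,"dz":-3,"ax":0,"ay":0,"az":0},{"dx":0,"dy":0,"dz":-6,"ax":0,"ay":0,"az":0},{"dx":0,"dy":0,"dz":-10,"ax":0,"ay":0,"az":0},{"dx":0,"dy":0,"dz":-14,"ax":0,"ay":0,"az":0},{"dx":0,"dy":0,"dz":-17,"ax":0,"ay":0,"az":0},{"dx":0,"dy":0,"dz":-17,"ax":0,"ay":0,"az":0},{"dx":0,"dy":0,"dz":-17,"ax":0,"ay":0,"az":0},{"dx":0,"dy":0,"dz":-17,"ax":0,"ay":0,"az":0},{"dx":0,"dy":0,"dz":-17,"ax":0,"ay":0,"az":0},{"dx":0,"dy":0,"dz":-17,"ax":0,"ay":0,"az":0},{"dx":0,"dy":0,"dz":-17,"ax":0,"ay":0,"az":0},{"dx":0,"dy":0,"dz":-12,"ax":0,"ay":0,"az":0},{"dx":0,"dy":0,"dz":-6,"ax":0,"ay":0,"az":0},{"dx":0,"dy":0,"dz":-3,"ax":0,"ay":0,"az":0},{"dx":0,"dy":0,"dz":0,"ax":0,"ay":0,"az":0},{"dx":0,"dy":0,"dz":0,"ax":0,"ay":0,"az":0},{"dx":0,"dy":0,"dz":0,"ax":0,"ay":0,"az":0}]' 0 70
python3 - <<'E'
from h import *
from workcell import bot,optics
s=bot.read_state(); print(go(s,(.4935,-.1125,.34),1.571),s['q'])
sc=optics.read_camera('scene'); c=wrist(optics,bot); pickle.dump((c,sc),open('x8.pkl','wb')); cv2.imwrite('pics/x8.png',np.hstack([cv2.resize(c['img'],(400,300)),cv2.resize(sc['img'][70:250,120:360],(400,300))])[:,:,::-1])
E
```

```text
time: 25.48
tool_pos: [0.4794, 0.2013, 0.4908]
tcp_rot: [0.001, -3.139, 0.001]
wrist_force: [-0.1, 0.0, -4.4]
width: 0.494
grip_force: 71.7
grasp [0.479  0.2012 0.3361]  shift mm [ -14.2 -313.7   -3.6] closing 1.572 tilt 0.0025 az 0.0 shift after turn [ -14.4 -313.7   -3.6] [ 3.49656637e-01 -7.43305148e-02  1.81532437e+00 -2.63387384e-05
  1.40313729e+00 -1.22206012e+00]
```

View pics/x8.png

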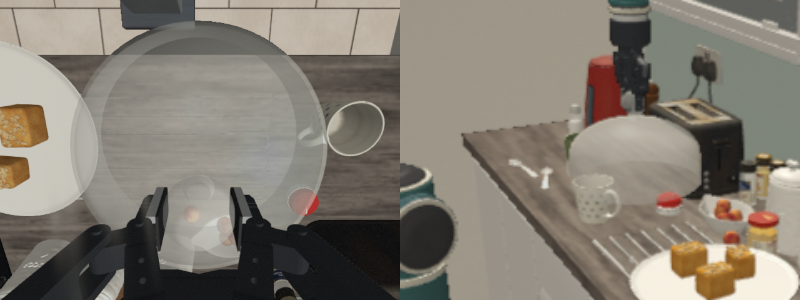

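The dome is lifted, level and clear of everything. I'll carry it over the stand.

```bash
python3 -m jog '[{"dx":0,"dy":-8,"dz":0,"ax":0,"ay":0,"az":0},{"dx":-1,"dy":-14,"dz":0,"ax":0,"ay":0,"az":0},{"dx":-1,"dy":-20,"dz":0,"ax":0,"ay":0,"az":0},{"dx":-1,"dy":-25,"dz":0,"ax":0,"ay":0,"az":0},{"dx":-1,"dy":-25,"dz":0,"ax":0,"ay":0,"az":0},{"dx":-1,"dy":-25,"dz":0,"ax":0,"ay":0,"az":0},{"dx":-1,"dy":-25,"dz":0,"ax":0,"ay":0,"az":0},{"dx":-1,"dy":-25,"dz":0,"ax":0,"ay":0,"az":0},{"dx":-1,"dy":-25,"dz":0,"ax":0,"ay":0,"az":0},{"dx":-1,"dy":-25,"dz":0,"ax":0,"ay":0,"az":0},{"dx":-1,"dy":-25,"dz":0,"ax":0,"ay":0,"az":0},{"dx":-1,"dy":-25,"dz":0,"ax":0,"ay":0,"az":0},{"dx":-1,"dy":-20,"dz":0,"ax":0,"ay":0,"az":0},{"dx":-1,"dy":-14,"dz":0,"ax":0,"ay":0,"az":0},{"dx":-1,"dy":-8,"dz":0,"ax":0,"ay":0,"az":0},{"dx":0,"dy":-5,"dz":0,"ax":0,"ay":0,"az":0},{"dx":0,"dy":0,"dz":0,"ax":0,"ay":0,"az":0},{"dx":0,"dy":0,"dz":0,"ax":0,"ay":0,"az":0},{"dx":0,"dy":0,"dz":0,"ax":0,"ay":0,"az":0}]'
python3 - <<'E'
from h import *
from workcell import bot,optics
s=bot.read_state(); print(go(s,(.4936,-.1125,.253),1.571))
sc=optics.read_camera('scene'); t=optics.read_camera('top'); c=wrist(optics,bot); pickle.dump((c,t,sc),open('x9.pkl','wb'))
R=Ro.from_rotvec(s['tcp_rot']).as_matrix(); k=s['tool_pos']+R[:,2]*.1547
im=c['img'][:,:,::-1].copy(); a=np.linspace(0,2*np.pi,200)
cam=-c['R'].T@c['t']; v=(k-cam)/np.linalg.norm(k-cam); e1=np.cross(v,[0,0,1]);e1/=np.linalg.norm(e1); e2=np.cross(v,e1)
q=proj(c,k+.0225*(np.cos(a)[:,None]*e1+np.sin(a)[:,None]*e2)); cv2.polylines(im,[np.int32(q.round())],True,(0,255,0),1)
u=proj(c,[k])[0]; print(u)
cv2.imwrite('pics/x9.png',np.hstack([cv2.resize(im[230:430,220:420],(400,400),interpolation=cv2.INTER_CUBIC),cv2.resize(sc['img'][130:300,220:390],(400,400))[:,:,::-1]]))
for n,w in(('top',t),('scene',sc)): print(n,plate(w,[.4936,-.1125]))
E
```

```text
time: 27.17
tool_pos: [0.4939, -0.1119, 0.4922]
tcp_rot: [0.003, -3.141, -0.001]
wrist_force: [-0.5, -0.7, -4.4]
width: 0.493
grip_force: 72.0
grasp [ 0.4939 -0.1118  0.3375]  shift mm [ 0.2 -0.7 84.5] closing 1.572 tilt 0.0006 az 0.1 shift after turn [ 0.2 -0.7 84.5]
[317.31205619 342.67965395]
top (array([ 0.49868175, -0.11126186]), np.float64(0.005671007521079546), 102, np.float64(-0.003585293812002177))
scene (array([ 0.49274103, -0.11222475]), np.float64(0.0005290231050796568), 49, np.float64(-0.00012552802804774443))
```

View pics/x9.png

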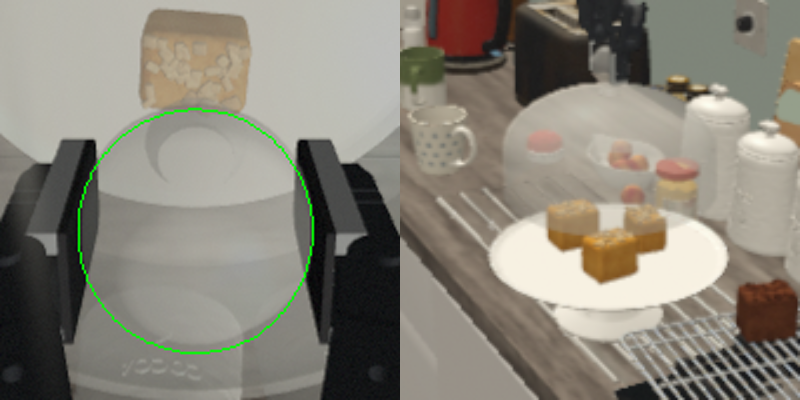

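The wrist crop shows the ball between the pads with its top edge about 5 px above the predicted ring. In the scene crop the dome hangs level above the slices. I'll check the dome's axis against the tool using its shoulder outline, since the wall is vertical to about 55 mm.

```bash
python3 - <<'E'
from h import *
L=lambda n:pickle.load(open(n+'.pkl','rb'))
sets=[('x7',L('x7')[0],.060,(.4796,.1996),480),('x8',L('x8')[0],.231,(.479,.2012),290),('x9',L('x9')[0],.2325,(.4939,-.1118),290)]
a=np.linspace(0,2*np.pi,360); tiles=[]
for n,c,z,p0,mr in sets:
    g=cv2.GaussianBlur(cv2.cvtColor(c['img'],cv2.COLOR_RGB2GRAY),(0,0),1.2).astype(np.float32)
    def cost(p):
        x,y,zz=p; r=.1295
        A,B=[proj(c,np.c_[x+q*np.cos(a),y+q*np.sin(a),0*a+zz]) for q in(r-.0015,r+.0015)]
        ok=np.all((A>4)&(A<[635,mr])&(B>4)&(B<[635,mr]),1)
        s=lambda q:cv2.remap(g,np.float32(q[None,:,0]),np.float32(q[None,:,1]),1)[0]
        return -np.minimum(abs(s(A)-s(B)),12)[ok].mean()
    X=[(cost((p0[0]+dx,p0[1]+dy,z+dz)),dx,dy,dz) for dx in np.arange(-.012,.0121,.0015) for dy in np.arange(-.009,.0091,.0015) for dz in np.arange(-.02,.0201,.005)]
    b=min(X); r=minimize(cost,[p0[0]+b[1],p0[1]+b[2],z+b[3]],method='Nelder-Mead',options=dict(initial_simplex=np.array([p0[0]+b[1],p0[1]+b[2],z+b[3]])+[[0,0,0],[.002,0,0],[0,.002,0],[0,0,.004]]))
    print(n,r.fun,'offset from knob/tool mm',((r.x-[*p0,z])*1000).round(1))
    im=c['img'][:,:,::-1].copy(); x,y,zz=r.x
    cv2.polylines(im,[np.int32(proj(c,np.c_[x+.1295*np.cos(a),y+.1295*np.sin(a),0*a+zz]).round())],True,(0,0,255),1); tiles.append(cv2.resize(im,(400,300)))
cv2.imwrite('pics/ovd.png',np.vstack([np.hstack(tiles[:2]),np.hstack([tiles[2],tiles[2]*0])]))
E
```

```text
x7 -11.764442443847656 offset from knob/tool mm [3.4 1.7 0.5]
x8 -11.96623420715332 offset from knob/tool mm [ 4.5 -0.   9.1]
x9 -11.688815116882324 offset from knob/tool mm [2.9 0.5 5.5]
```

View pics/ovd.png

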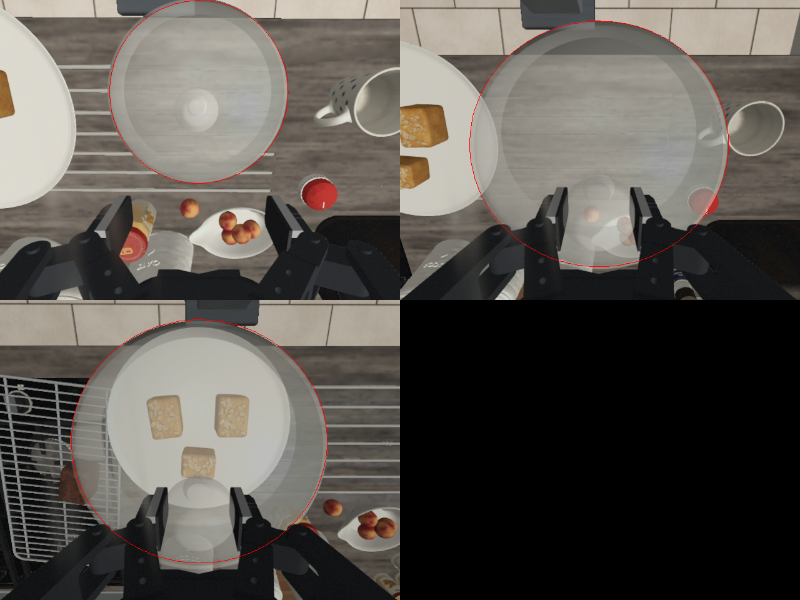

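```bash
python3 - <<'E'
from h import *
c,t,sc=pickle.load(open('x9.pkl','rb'))
print('plate in x9 wrist',plate(c,[.4936,-.1125],270))
def side(c,x,y,z0,z1,span=.012):
    g=cv2.GaussianBlur(cv2.cvtColor(c['img'],cv2.COLOR_RGB2GRAY),(0,0),.8).astype(np.float32)
    cam=-c['R'].T@c['t']; d=np.array([x,y])-cam[:2]; D=np.hypot(*d); d/=D; n=np.array([-d[1],d[0]]); r=.1295; out=[]
    for sg in(1,-1):
        s=np.arange(-span,span+1e-4,.0005); prof=[]
        for ds in s:  # lateral shift of the axis by ds along n
            b=np.arcsin(r/D); ctr=np.array([x,y])+n*ds; tp=ctr-d*r*np.sin(b)+sg*n*r*np.cos(b)
            zz=np.linspace(z0,z1,25); q=proj(c,np.c_[np.tile(tp,(25,1)),zz]); prof.append(cv2.remap(g,np.float32(q[None,:,0]),np.float32(q[None,:,1]),1)[0])
        G=abs(np.gradient(np.array(prof),axis=0)).mean(1); i=np.argsort(-G)[:4]; out.append([(round(s[k]*1000,1),round(float(G[k]),1)) for k in i])
    print('n',n.round(2),out)
side(sc,.4939,-.1118,.18,.225)
s0=pickle.load(open('scene.pkl','rb')); side(s0,.4796,.2,.01,.055)
# knob in the first top/scene pictures
E
```

```text
plate in x9 wrist (array([ 0.49462847, -0.1125724 ]), np.float64(0.000799341172535481), 108, np.float64(-0.00046641067356133215))
n [-0.89  0.46] [[(np.float64(-2.5), 1.2), (np.float64(-3.0), 1.2), (np.float64(-2.0), 1.2), (np.float64(-3.5), 1.1)], [(np.float64(0.0), 0.9), (np.float64(-0.5), 0.9), (np.float64(0.5), 0.9), (np.float64(-1.0), 0.8)]]
n [-0.93  0.38] [[(np.float64(-1.0), 1.4), (np.float64(-1.5), 1.4), (np.float64(0.0), 1.4), (np.float64(-0.5), 1.4)], [(np.float64(-12.0), 0.6), (np.float64(-11.5), 0.5), (np.float64(-9.0), 0.4), (np.float64(3.5), 0.4)]]
```

```bash
python3 -m jog '[{"dx":2,"dy":-1,"dz":3,"ax":0,"ay":0,"az":0},{"dx":0,"dy":0,"dz":7,"ax":0,"ay":0,"az":0},{"dx":0,"dy":0,"dz":10,"ax":0,"ay":0,"az":0},{"dx":0,"dy":0,"dz":12,"ax":0,"ay":0,"az":0},{"dx":0,"dy":0,"dz":12,"ax":0,"ay":0,"az":0},{"dx":0,"dy":0,"dz":12,"ax":0,"ay":0,"az":0},{"dx":0,"dy":0,"dz":10,"ax":0,"ay":0,"az":0},{"dx":0,"dy":0,"dz":6,"ax":0,"ay":0,"az":0},{"dx":0,"dy":0,"dz":3,"ax":0,"ay":0,"az":0},{"dx":0,"dy":0,"dz":0,"ax":0,"ay":0,"az":0},{"dx":0,"dy":0,"dz":0,"ax":0,"ay":0,"az":0},{"dx":0,"dy":0,"dz":0,"ax":0,"ay":0,"az":0}]'
python3 -c "
from h import *; from workcell import bot; print(go(bot.read_state(),(.492,-.1128,.251),1.571))"
```

```text
time: 28.32
tool_pos: [0.4923, -0.1137, 0.4181]
tcp_rot: [-0.001, 3.14, -0.001]
wrist_force: [0.8, -0.4, -5.0]
width: 0.496
grip_force: 72.0
grasp [ 0.4925 -0.1138  0.2634]  shift mm [ 0.5  1.  12.4] closing 1.572 tilt 0.0016 az 0.0 shift after turn [ 0.5  1.  12.4]
```

```bash
python3 -m jog '[{"dx":0.4,"dy":1,"dz":2,"ax":0,"ay":0,"az":0},{"dx":0,"dy":0,"dz":2,"ax":0,"ay":0,"az":0},{"dx":0,"dy":0,"dz":2,"ax":0,"ay":0,"az":0},{"dx":0,"dy":0,"dz":1.5,"ax":0,"ay":0,"az":0},{"dx":0,"dy":0,"dz":1,"ax":0,"ay":0,"az":0},{"dx":0,"dy":0,"dz":1,"ax":0,"ay":0,"az":0},{"dx":0,"dy":0,"dz":0.5,"ax":0,"ay":0,"az":0},{"dx":0,"dy":0,"dz":0,"ax":0,"ay":0,"az":0},{"dx":0,"dy":0,"dz":0,"ax":0,"ay":0,"az":0}]'
```

```text
time: 29.07
tool_pos: [0.4915, -0.1126, 0.4073]
tcp_rot: [0.001, -3.142, 0.0]
wrist_force: [0.5, -0.5, -5.1]
width: 0.496
grip_force: 72.0
```

```bash
python3 -m jog '[{"dx":0,"dy":0,"dz":0.7,"ax":0,"ay":0,"az":0},{"dx":0,"dy":0,"dz":0.7,"ax":0,"ay":0,"az":0},{"dx":0,"dy":0,"dz":0,"ax":0,"ay":0,"az":0},{"dx":0,"dy":0,"dz":0,"ax":0,"ay":0,"az":0}]'; python3 -m jog '[{"dx":0,"dy":0,"dz":0.5,"ax":0,"ay":0,"az":0},{"dx":0,"dy":0,"dz":0,"ax":0,"ay":0,"az":0},{"dx":0,"dy":0,"dz":0,"ax":0,"ay":0,"az":0}]'
```

```text
time: 29.4
tool_pos: [0.4918, -0.1126, 0.4064]
tcp_rot: [-0.001, 3.14, -0.0]
wrist_force: [0.7, -0.3, -2.8]
width: 0.493
grip_force: 72.2
time: 29.65
tool_pos: [0.4918, -0.1127, 0.4063]
tcp_rot: [-0.001, 3.14, -0.001]
wrist_force: [1.4, 0.9, 2.0]
width: 0.495
grip_force: 72.6
```

Contact came at the predicted height, so the rim is on the flat. Releasing gently.

```bash
python3 -m jog '[{"dx":0,"dy":0,"dz":0,"ax":0,"ay":0,"az":0},{"dx":0,"dy":0,"dz":0,"ax":0,"ay":0,"az":0},{"dx":0,"dy":0,"dz":0,"ax":0,"ay":0,"az":0}]' 0 20
python3 -m jog '[{"dx":0,"dy":0,"dz":0,"ax":0,"ay":0,"az":0},{"dx":0,"dy":0,"dz":0,"ax":0,"ay":0,"az":0},{"dx":0,"dy":0,"dz":0,"ax":0,"ay":0,"az":0},{"dx":0,"dy":0,"dz":0,"ax":0,"ay":0,"az":0}]' 0.8
python3 -m jog '[{"dx":0,"dy":0,"dz":-10,"ax":0,"ay":0,"az":0},{"dx":0,"dy":0,"dz":-25,"ax":0,"ay":0,"az":0},{"dx":0,"dy":0,"dz":-25,"ax":0,"ay":0,"az":0},{"dx":20,"dy":0,"dz":-25,"ax":0,"ay":0,"az":0},{"dx":0,"dy":30,"dz":0,"ax":0,"ay":0,"az":0},{"dx":0,"dy":35,"dz":0,"ax":0,"ay":0,"az":0},{"dx":0,"dy":35,"dz":0,"ax":0,"ay":0,"az":0},{"dx":0,"dy":35,"dz":0,"ax":0,"ay":0,"az":0},{"dx":0,"dy":35,"dz":0,"ax":0,"ay":0,"az":0},{"dx":0,"dy":35,"dz":0,"ax":0,"ay":0,"az":0},{"dx":0,"dy":35,"dz":0,"ax":0,"ay":0,"az":0},{"dx":0,"dy":0,"dz":0,"ax":0,"ay":0,"az":0}]'
python3 - <<'E'
from h import *
from workcell import bot,optics
sc=optics.read_camera('scene'); t=optics.read_camera('top')
print(plate(sc,[.4936,-.1125]),plate(t,[.4936,-.1125]))
cv2.imwrite('pics/x10.png',np.hstack([cv2.resize(t['img'][205:345,285:425],(400,400),interpolation=cv2.INTER_CUBIC),cv2.resize(sc['img'][130:300,220:390],(400,400),interpolation=cv2.INTER_CUBIC)])[:,:,::-1])
E
```

```text
time: 29.9
tool_pos: [0.4918, -0.1127, 0.4063]
tcp_rot: [-0.001, 3.14, -0.001]
wrist_force: [0.1, 0.2, 5.2]
width: 0.492
grip_force: 72.9
time: 30.23
tool_pos: [0.4913, -0.1126, 0.4048]
tcp_rot: [0.002, -3.141, -0.0]
wrist_force: [-0.0, 0.0, -0.2]
width: 0.796
grip_force: 0.0
time: 31.23
tool_pos: [0.4708, 0.1321, 0.4912]
tcp_rot: [-0.01, 3.141, 0.005]
wrist_force: [-0.3, 1.1, -0.4]
width: 0.803
grip_force: 0.0
(array([ 0.49290031, -0.11213895]), np.float64(0.0003425172848793845), 47, np.float64(-0.00021284933544518658)) (array([ 0.49553716, -0.11324277]), np.float64(0.00044837514281129143), 147, np.float64(0.00012390355321256763))
```

View pics/x10.png

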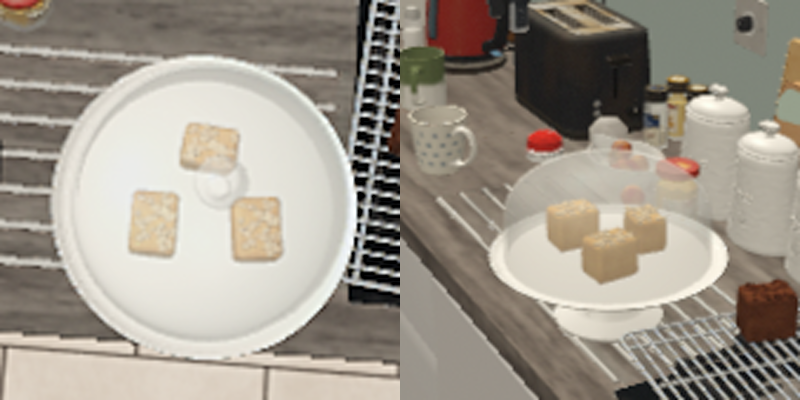

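The dome sits flat and centred over the three separate slices, with knob and rim concentric with the plate in both views. The chocolate slice is still on the rack.

```bash
python3 -c "
from workcell import bot; print(bot.finish_job())"
```

```text
the job is handed in; nothing more can be done
None
```

The three toffee slices stand apart on the cake stand under the centred dome, the chocolate slice, honey jar, mug and timer were left alone, and I handed the job in at about 31 s; the verdict was not shown to me.

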